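Put the sandwich station back in order

TASK

Put the sandwich station back in order, each kind in its own holder: stand the two loose seasoning jars in the two empty bays of the black jar rack, seat the two steel dip cups in the two holes of the steel cup stand, standing level on its lower shelf, and lay the flat tub with the teal lid, lid up, in the white tray. Keep jars and cups upright throughout, and leave the jar already in the rack and the red timer where they are.

Things in the scene. Friction and masses are not known exactly. Their poses are not given: they have to be found in the camera images.
- jar_blue: loose glass seasoning jar with dark brown cap and blue label; round, 41 mm in diameter, 105 mm tall, the cap is the top 21 mm. Origin at the centre of its underside, z up its axis. Goes in the jar rack.
- jar_orange: loose glass seasoning jar of the same size (41 mm in diameter, 105 mm tall) with golden brown, light-topped cap and red and orange label. Origin at the centre of its underside, z up its axis. Goes in the jar rack.
- cup_a: round stainless steel dip cup, open at the top, tapered: 46 mm in diameter at the foot, 67 mm at the rim, 40 mm tall, light (about 0.09 kg). Origin at the centre of its underside, z up. Can be gripped across the outside of its rim. Goes in either hole of the cup stand.
- cup_b: second dip cup, the same as cup_a; goes in the other hole of the cup stand.
- tub: flat rectangular food tub, light grey with teal printed lid, 63 mm (x) by 105 mm (y) by 26 mm tall, 60 mm between its gripping faces in x. Origin at the centre of its underside, y along its length, z up. Goes in the tray.
- jar_rack: black plastic rack fixed to the worktop, 66 (x) by 172 (y) by 36 mm tall; three bays in a row, centres at y = -56.5, 0, +56.5 mm, x = 0, each 54 mm along y, 61 along x, floor 2.5 mm above the origin, dividers 31 mm high. Only the two end bays are empty at the start. Origin: centre of its underside. A gripper that closes along the rack's x (across the row) clears the neighbouring jars.
- cup_stand: steel stand fixed to the worktop, 90 (x) by 166 (y) mm, flat deck 46 mm above its origin with two round 67 mm holes at y = -40 and +40 mm, x = 0, and under them a flat shelf 22 mm above the origin. A dip cup goes foot first through a hole and stands on the shelf, its rim 16 mm above the deck. Origin: centre of its underside. Best gripped along the stand's x here.
- tub_tray: shallow white plastic tray fixed to the worktop, 88 (x) by 130 (y) by 12 mm tall, plus a small lug at each end; pocket 80 (x) by 122 (y) mm, floor 4 mm above its origin. Origin: centre of its underside, y along its length. The tub lies in it lengthwise, either way round.
- jar_home: seasoning jar already standing in the middle bay of the rack, dark cap and blue label, 41 mm in diameter, 105 mm tall; stays there. Origin at the centre of its underside. (Room walls: x = 0.60 m behind the worktop, y = -0.49 m at the right.)
- timer: red and white round kitchen timer, 64 mm in diameter, 62 mm tall, standing loose on the worktop among the things to sort; not part of the job. Origin at the centre of its underside. Other kitchen goods, not listed, stand or lie still: low ones (up to 17 mm) along the back, taller ones at the left and right edges nearer the robot (up to 207 mm).

How it is judged:
At the end, for the whole second after the job is handed in: Jars upright in the two end bays (12 mm along the row, 15 across), cups level in the two holes (8 mm; foot within 6 mm of the shelf's height; tilt 0.12 rad), tub lid up, lengthwise on the tray's floor (15 mm, 0.3 rad), first jar upright in the middle bay (12, 15 mm), all at rest (x of jar_blue in the frame of jar_rack between -0.015 and 0.015 m and z of each of jar_blue, jar_orange in the frame of jar_rack below 0.008 m and angle between each of jar_blue, jar_orange, jar_home's own z axis and vertical below 0.1 rad and (y of jar_blue in the frame of jar_rack between -0.0685 and -0.0445 m or y of jar_blue in the frame of jar_rack between 0.0445 and 0.0685 m) and x of jar_orange in the frame of jar_rack between -0.015 and 0.015 m and (y of jar_orange in the frame of jar_rack between -0.0685 and -0.0445 m or y of jar_orange in the frame of jar_rack between 0.0445 and 0.0685 m) and x of cup_a in the frame of cup_stand between -0.008 and 0.008 m and z of cup_a in the frame of cup_stand between 0.016 and 0.028 m and angle between each of cup_a, cup_b's own z axis and vertical below 0.12 rad and (y of cup_a in the frame of cup_stand between -0.048 and -0.032 m or y of cup_a in the frame of cup_stand between 0.032 and 0.048 m) and x of cup_b in the frame of cup_stand between -0.008 and 0.008 m and z of cup_b in the frame of cup_stand between 0.016 and 0.028 m and (y of cup_b in the frame of cup_stand between -0.048 and -0.032 m or y of cup_b in the frame of cup_stand between 0.032 and 0.048 m) and x of tub in the frame of tub_tray between -0.015 and 0.015 m and y of tub in the frame of tub_tray between -0.015 and 0.015 m and z of tub in the frame of tub_tray below 0.008 m and angle between tub's own z axis and vertical below 0.08 rad and angle between the y axis of tub and the y axis of tub_tray, either way round below 0.3 rad and y of jar_home in the frame of jar_rack between -0.012 and 0.012 m and x of jar_home in the frame of jar_rack between -0.015 and 0.015 m and linear speed of each of jar_blue, jar_orange, cup_a, cup_b, tub below 0.02 m/s); the robot touches nothing.
It fails at once if a loose jar is tipped over (angle between any of jar_blue, jar_orange's own z axis and vertical above 0.6 rad).
It fails at once if a loose dip cup is tipped over (angle between any of cup_a, cup_b's own z axis and vertical above 0.6 rad).
It fails at once if the jar already in the rack is tipped or taken out (angle between jar_home's own z axis and vertical above 0.3 rad or distance of jar_home from where it was at the start of the episode above 0.025 m).
It fails at once if the red timer is pushed away from where it stood (distance of timer from where it was at the start of the episode above 0.025 m).
It also fails if it takes over 128 s, if anything falls off the work surface, if the arm or the gripper's body presses on something with over 40 N, if the wrist force passes 120 N, or if a joint passes its speed limit or range.

ROBOT

A 6-joint arm with a two-finger parallel gripper is mounted at the origin on the work surface; the furniture and walls round the work are solid. World frame = base frame: x ahead of the robot, y to its left, z up, the work surface at z = 0. Lengths are in m, angles in rad, forces in N, time in s.
With the tool pointing down it reaches from about 0.25 to 0.725 m from the base axis. Payload 4 kg.
Tool frame: the origin (TCP) lies midway between the tips of the shut fingers; the grasp point (between the pads) lies 19 mm behind it; z points along the fingers, y is the line along which they close (so a half turn about z gives the same grasp; the last joint's range is limited). The gripper opens to 85 mm and grips with 20 to 120 N. Pads are 22 mm wide; open, the fingers measure 114 mm over their backs; the gripper's body (76 mm by 85 mm) begins 54 mm behind the grasp point. The pads swing forward as they close: fully open they stand 13 mm farther back than shut.
Start: joints at [1.236, 0.241, 0.005, 1.335, 0, 1.571], TCP at [0.164, 0.472, 0.207] pointing down, gripper open.
Joint ranges: [-2.72, 2.72], [-1.05, 1.87], [-1.09, 1.28], [-1.99, 2.15], [-1.42, 1.44], [-3.14, 3.14]. Speed limits (rad/s): [2.79, 2.79, 3.14, 3.14, 3.14, 3.14].

INTERFACE

Orientations are given as a unit quaternion [x, y, z, w].
In Python, from workcell import bot, camera, job_done gives the robot as it stands.
- The arm moves only by the tool carry_out, never from a script. Its argument "plan" is a list of rows, each an object of numbers: "dx", "dy", "dz": the shift along the tool's x, y, z in mm; "twist": the turn about the tool's z in degrees; "fingers": the closure, from -1 (fully open) to 1 (shut). In form: [{"dx": .., "dy": .., "dz": .., "twist": .., "fingers": ..}, ...]. A call has exactly 5 rows; each row is the pose to reach, as a shift and turn from the pose commanded when the call began, along the tool's axes at that moment; what a row does not reach only later rows make up. A row lasts 1/12 s, in which the tool goes at most 41.7 mm and 7.16 degrees, less where a joint would pass 70% of its speed; a pose out of reach is approached as far as the arm can. A call with a gripper value outside its range is refused whole. The fingers move at their own pace and stop on an object; the grip force is fixed at half the most. Time passes only in rows, so rows that repeat a pose let the fingers close, or fill a call up. It gives the time, the measured TCP pose, the force, the opening and the grip force at its end, in the units of the state.
- bot.get_obs(): the state, without advancing time (a new reading comes with each control period).
- camera(name): name is "side" or "top"; returns a dict with "image" (400x640x3 uint8, red, green, blue), "intrinsics" (3x3 intrinsics, pixels), "eye" and "attitude" of the camera in the world. Camera axes: x right, y down, z forward; pixel columns grow to the right and rows downward; lengths in m; the calibration is good to about 2 mm. A picture is of the moment at which its call begins. There is no depth.
- job_done(): hands the job in; it is judged then, once.
The state is a dict: "clock": time; "joint_pos": joint angles; "joint_vel": joint speeds; "tau": joint torques, N m; "eef_pos": TCP position; "tool_rot": TCP orientation; "ft_force": force on the tool from outside, world axes, zero at the start; "ft_torque": the same for the moment, N m; "grip_width": finger opening in m; "grasp_force": force on a finger pad.
Only numpy, scipy, OpenCV 4.12 (cv2) and the standard library are available. Lean on these libraries where they do the work, as an engineer would, in place of code of your own. Each camera call takes 0.05 s, during which the arm holds its last target. There are 200 camera calls.

## Working session

There is one attempt and no reset: what is moved stays moved. The work goes in short steps, Python scripts to look and compute and a tool call to move; the robot and the scene stay as the last step left them, time stands still between calls to the robot, and variables do not carry over. Pictures are saved under pics/ and viewed, at most 14 in all, crops included, and the job is handed in when it is done.

Besides the shell and the picture viewer there is one more tool, called after ">>>" as name(argument=value, ...) on one line, values as JSON. carry_out: Moves the arm, as the interface text tells. Its arguments: {"type":"object","properties":{"plan":{"type":"array","items":{"type":"object","properties":{"dx":{"type":"number"},"dy":{"type":"number"},"dz":{"type":"number"},"twist":{"type":"number"},"fingers":{"type":"number"}}}}},"required":["plan"]}

```bash
mkdir -p pics
cat > h.py <<'E'
import numpy as np, cv2
from workcell import bot, camera, job_done
from scipy.spatial.transform import Rotation as R
def shot(n,f):
    c=camera(n); cv2.imwrite(f'pics/{f}.png',c['image'][:,:,::-1]); np.savez(f'pics/{f}.npz',**{k:np.array(v) for k,v in c.items()}); return c
def att(c):
    a=np.array(c['attitude']); return R.from_quat(a).as_matrix() if a.size==4 else a
def ray(c,u,v,z):
    d=att(c)@np.linalg.inv(c['intrinsics'])@np.array([u,v,1.]); e=np.array(c['eye']); return e+d*(z-e[2])/d[2]
def proj(c,p):
    q=np.array(c['intrinsics'])@(att(c).T@(np.array(p)-np.array(c['eye']))); return q[:2]/q[2]
E
python3 - <<'E'
from h import *
for n in('top','side'):
    c=shot(n,n+'0'); print(n,c['eye'],c['attitude'],c['intrinsics'])
    cv2.imwrite(f'pics/{n}0b.png',cv2.resize(c['image'][:,:,::-1],(800,500),interpolation=cv2.INTER_CUBIC))
o=bot.get_obs(); print(o)
E
```

```text
top [0.2409715  0.02112234 1.76312591] [ 0.70702607 -0.70547712  0.03806682 -0.03109813] [[514.98818975   0.         322.31350624]
 [  0.         514.98818975 185.81110477]
 [  0.           0.           1.        ]]
side [0.32989117 1.3040575  0.53442275] [-0.02756506  0.82528619 -0.56397711  0.00852638] [[503.99316829   0.         325.21670827]
 [  0.         503.99316829 197.67824505]
 [  0.           0.           1.        ]]
{'clock': 0.1, 'joint_pos': array([ 1.23601240e+00,  2.41360544e-01,  3.86147188e-03,  1.33517104e+00,
       -1.96079246e-05,  1.57080166e+00]), 'joint_vel': array([ 2.94355481e-04, -2.89508545e-03,  2.73107666e-03,  1.81053485e-03,
        4.14691590e-04, -7.27568531e-05]), 'tau': array([ 8.86614362e-04, -3.73138189e+01,  2.53010309e+01,  1.08591240e-02,
        1.23575146e-04,  1.14022146e-06]), 'eef_pos': array([0.1640922 , 0.47167395, 0.20659152]), 'tool_rot': array([ 1.66613882e-01,  9.86021773e-01, -9.25433243e-04, -1.46427885e-04]), 'ft_force': array([0.26446306, 0.14104839, 0.53880844]), 'ft_torque': array([ 0.02812861, -0.01721738,  0.0050387 ]), 'grasp_force': 0.0, 'grip_width': 0.08482453888142401}
```

View pics/top0b.png

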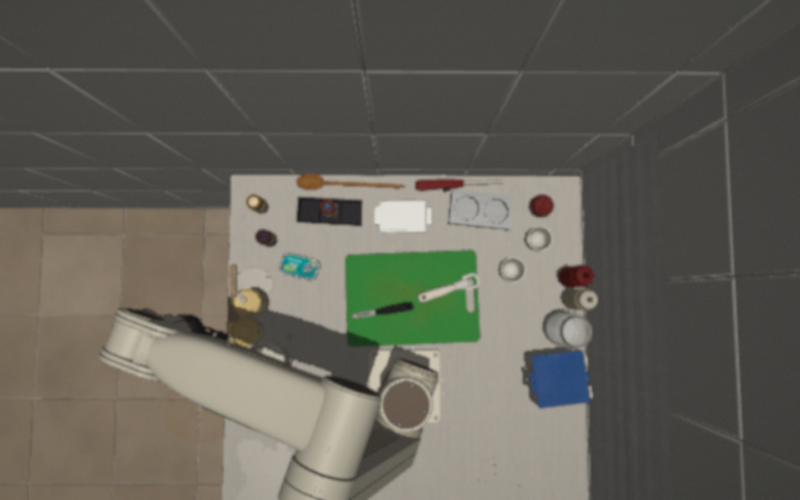

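View pics/side0b.png

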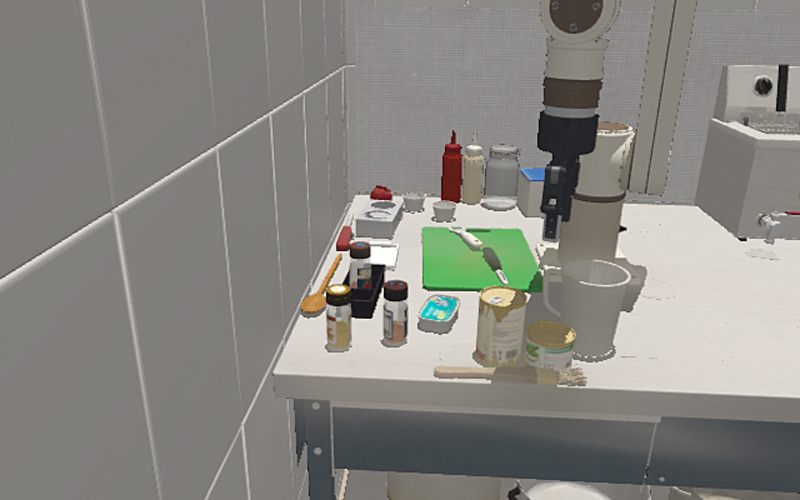

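The top view shows the orange jar (257,203), blue jar (266,237), rack (329,211), tray (403,216), stand (480,210), cups (537,239) and (510,269), timer (541,205) and tub (300,265). The side view agrees with this. I'll enlarge the work strip.

Run:
```python
from h import *
im=cv2.imread('pics/top0.png')
a=cv2.resize(im[145:225,190:322],None,fx=6,fy=6,interpolation=cv2.INTER_CUBIC)
b=cv2.resize(im[145:225,320:452],None,fx=6,fy=6,interpolation=cv2.INTER_CUBIC)
cv2.imwrite('pics/cropL.png',a);cv2.imwrite('pics/cropR.png',b)
```

```text
(no output)
```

View pics/cropL.png

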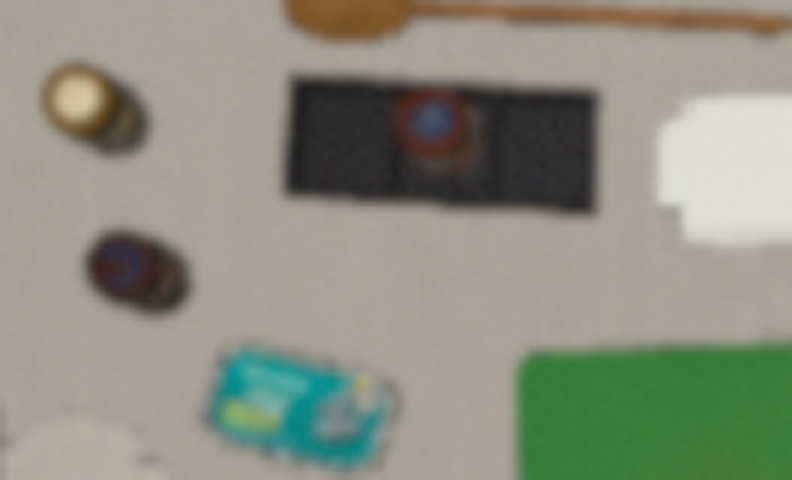

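View pics/cropR.png

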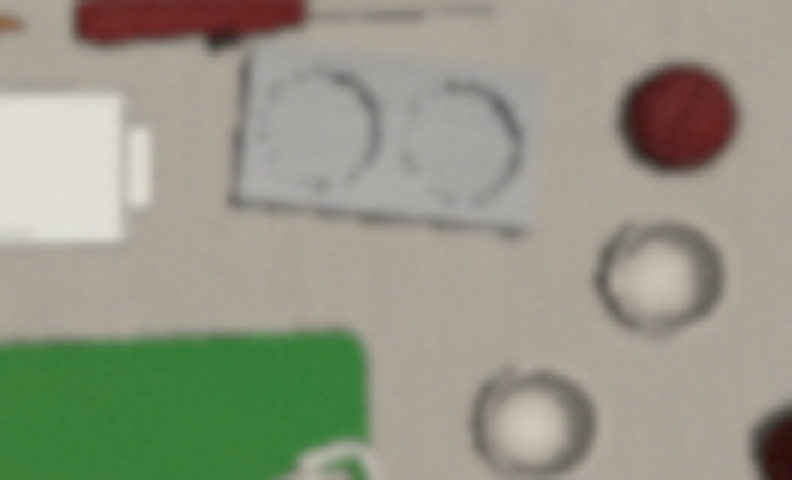

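```bash
cat > meas.py <<'E'
from h import *
def rect(c,m,z,name):
    cs,_=cv2.findContours(m,cv2.RETR_EXTERNAL,cv2.CHAIN_APPROX_NONE); k=max(cs,key=cv2.contourArea)
    p=(k[:,0]+.5)/6-.5
    W=np.array([ray(c,u,v,z)[:2] for u,v in p],np.float32)*1000
    r=cv2.minAreaRect(W); print(name,np.round(r[0],1),np.round(r[1],1),'ang',round(r[2],1)); return r
if __name__=='__main__':
    c=dict(np.load('pics/top0.npz')); I=cv2.resize(c['image'],None,fx=6,fy=6,interpolation=cv2.INTER_CUBIC)
    hsv=cv2.cvtColor(I,cv2.COLOR_RGB2HSV); H,S,V=[a.astype(int) for a in cv2.split(hsv)]
    Rr,G,B=[I[...,i].astype(int) for i in range(3)]
    def box(m,u0,u1,v0,v1):
        z=np.zeros_like(m,np.uint8); z[v0*6:v1*6,u0*6:u1*6]=m[v0*6:v1*6,u0*6:u1*6]; return z*255
    hull=lambda m:m
    rect(c,box(V<95,234,294,150,185),.036,'rack')
    m=box(V>205,298,348,155,192); rect(c,m,.012,'tray+lugs')
    m2=cv2.morphologyEx(m,cv2.MORPH_OPEN,np.ones((75,75),np.uint8)); rect(c,m2,.012,'tray')
    rect(c,box((H>75)&(H<105)&(S>90),220,262,195,232),.026,'tub teal')
    m=box((B-Rr>-4)&(V>110),355,415,150,190); m=cv2.morphologyEx(m,cv2.MORPH_CLOSE,np.ones((31,31),np.uint8));m=cv2.morphologyEx(m,cv2.MORPH_OPEN,np.ones((31,31),np.uint8)); rect(c,m,.046,'stand')
    g=cv2.cvtColor(I,cv2.COLOR_RGB2GRAY)
    def hough(name,uc,vc,z,d,w=14):
        u0,v0=int(uc-w)*6,int(vc-w)*6; s=cv2.GaussianBlur(g[v0:v0+12*w,u0:u0+12*w],(0,0),3)
        r=d/2*515/(1.763-z)*6
        h=cv2.HoughCircles(s,cv2.HOUGH_GRADIENT,1,200,param1=60,param2=8,minRadius=int(r*.93),maxRadius=int(r*1.08))
        for x,y,rr in (h[0][:2] if h is not None else []):
            p=ray(c,(x+u0+.5)/6-.5,(y+v0+.5)/6-.5,z); print(name,np.round(p[:2]*1000,1),'r mm',round(rr/6/515*(1.763-z)*1000,1))
    hough('jo',203,161.3,.105,.041);hough('jb',210.3,189.7,.105,.041);hough('jh',262,165,.105,.041)
    hough('cup1',429.8,191.3,.04,.067);hough('cup2',409,215.8,.04,.067)
    hough('hole1',373,166.7,.046,.067);hough('hole2',397,168.8,.046,.067);hough('timer',433.5,164.5,.05,.064)
    for n,x,y,o,z in [('jo',79,98,190,.105),('jb',122,268,190,.105),('jh',432,121,190,.105),('cup1',659,278,320,.04),('cup2',534,425,320,.04)]:
        print('eye',n,np.round(ray(c,(x+.5)/6-.5+o,(y+.5)/6-.5+145,z)[:2]*1000,1))
E
python3 meas.py
```

```text
rack [468.2 204. ] [174.3  69.2] ang 87.0
tray+lugs [458.   13.8] [ 81.1 136.4] ang 0.9
tray [458.8  11.7] [ 80.  131.5] ang 0.2
tub teal [320.2 283.9] [93.1 50.4] ang 76.1
stand [ 471.5 -202.9] [160.2  82.7] ang 85.5
jb [393.  367.8] r mm 19.3
timer [ 483.9 -366.7] r mm 31.4
eye jo [483.9 392.8]
eye jb [391.6 367.5]
eye jh [471.9 202.1]
eye cup1 [ 393.8 -356.3]
eye cup2 [ 311.3 -284.8]
```

```bash
cat >> h.py <<'E'
def plan(wps,cur=None):
    """wps: (x,y,z mm, alpha deg); prints whole shift from pose to pose in tool axes; alpha: tool y=(sin,cos)"""
    if cur is None:
        o=bot.get_obs(); M=R.from_quat(o['tool_rot']).as_matrix(); p=np.array(o['eef_pos'])*1000
        cur=(*p,np.degrees(np.arctan2(M[0,1],M[1,1]))); print('now',np.round(cur,1),'tilt z',np.round(M[:,2],3))
    for w in wps:
        d=np.array(w[:3])-np.array(cur[:3]); a=np.radians(cur[3])
        print('->',w,'dx %.1f dy %.1f dz %.1f twist %.1f'%(-d[0]*np.cos(a)+d[1]*np.sin(a),d[0]*np.sin(a)+d[1]*np.cos(a),-d[2],w[3]-cur[3])); cur=w
E
python3 - <<'E'
from h import *
c=dict(np.load('pics/top0.npz')); s=dict(np.load('pics/side0.npz'))
for n,x,y in [('h1',321,129),('h2',461,143),('TL',250,55),('TR',540,72),('BR',523,232),('BL',235,203)]:
    print(n,np.round(ray(c,(x+.5)/6-.5+320,(y+.5)/6-.5+145,.046)[:2]*1000,1))
for n,p in [('jo',(.484,.393,.105)),('jb',(.392,.3675,.105)),('jh',(.4715,.2025,.105)),('cup1',(.394,-.356,.04)),('cup2',(.311,-.285,.04)),('tub',(.320,.284,.026))]: print(n,'side800',proj(s,p)*1.25)
plan([(300,432,205,54),(484,393,205,93),(484,393,49,93)])
E
```

```text
h1 [ 476.8 -166.5]
h2 [ 469.1 -245.1]
TL [ 518.6 -126.9]
TR [ 509.5 -290.1]
BR [ 419.  -279.2]
BL [ 434.8 -118. ]
jo side800 [337.37261521 287.17493008]
jb side800 [395.70198263 282.7827467 ]
jh side800 [359.85153307 244.83019413]
cup1 side800 [413.47940242 194.82339339]
cup2 side800 [443.78043983 203.53205568]
tub side800 [438.44586882 305.04743462]
now [164.1 471.7 206.6  19.2] tilt z [-0.001 -0.002 -1.   ]
-> (300, 432, 205, 54) dx -141.4 dy 7.2 dz 1.6 twist 34.8
-> (484, 393, 205, 93) dx -139.7 dy 125.9 dz 0.0 twist 39.0
-> (484, 393, 49, 93) dx 0.0 dy 0.0 dz 156.0 twist 0.0
```

>>> carry_out(plan=[{"dx": -28, "dy": 1, "dz": 0, "twist": 7, "fingers": -1}, {"dx": -57, "dy": 3, "dz": 0, "twist": 14, "fingers": -1}, {"dx": -85, "dy": 4, "dz": 0, "twist": 21, "fingers": -1}, {"dx": -113, "dy": 6, "dz": 0, "twist": 28, "fingers": -1}, {"dx": -141, "dy": 7, "dz": 0, "twist": 35, "fingers": -1}])

```text
clock: 0.52
eef_pos: [0.3007, 0.4318, 0.2069]
tool_rot: [0.458, 0.889, -0.001, -0.0]
ft_force: [-0.2, 0.7, -0.6]
grip_width: 0.0852
grasp_force: 0.0
```

>>> carry_out(plan=[{"dx": -28, "dy": 25, "dz": 0, "twist": 7, "fingers": -1}, {"dx": -56, "dy": 50, "dz": 0, "twist": 14, "fingers": -1}, {"dx": -84, "dy": 75, "dz": 0, "twist": 21, "fingers": -1}, {"dx": -112, "dy": 101, "dz": 0, "twist": 28, "fingers": -1}, {"dx": -140, "dy": 126, "dz": 0, "twist": 35, "fingers": -1}])

```text
clock: 0.93
eef_pos: [0.4853, 0.3918, 0.2068]
tool_rot: [0.704, 0.71, -0.001, -0.0]
ft_force: [0.5, 0.9, -0.0]
grip_width: 0.0857
grasp_force: 0.0
```

```bash
python3 -c "
from h import *
plan([(484,393,150,93),(484,393,49,93)]);print(bot.get_obs()['clock'],bot.get_obs()['joint_pos'])"
```

```text
now [485.3 391.8 206.8  89.5] tilt z [-0.001 -0.001 -1.   ]
-> (484, 393, 150, 93) dx 1.2 dy -1.3 dz 56.8 twist 3.5
-> (484, 393, 49, 93) dx 0.0 dy 0.0 dz 101.0 twist 0.0
0.9333 [6.79176830e-01 4.95829331e-01 3.75564007e-01 1.45155323e+00
 6.37780760e-05 2.24184506e+00]
```

>>> carry_out(plan=[{"dx": 1, "dy": -1, "dz": 35, "twist": 3.5, "fingers": -1}, {"dx": 1, "dy": -1, "dz": 70, "twist": 3.5, "fingers": -1}, {"dx": 1, "dy": -1, "dz": 105, "twist": 3.5, "fingers": -1}, {"dx": 1, "dy": -1, "dz": 135, "twist": 3.5, "fingers": -1}, {"dx": 1, "dy": -1, "dz": 157, "twist": 3.5, "fingers": -1}])

```text
clock: 1.35
eef_pos: [0.4811, 0.3919, 0.0463]
tool_rot: [0.724, 0.69, -0.003, -0.0]
ft_force: [-0.0, 0.5, -0.5]
grip_width: 0.0854
grasp_force: 0.0
```

>>> carry_out(plan=[{"fingers": 1}, {"fingers": 1}, {"fingers": 1}, {"fingers": 1}, {"fingers": 1}])

```text
$.plan[0]: bad value
```

>>> carry_out(plan=[{"fingers": 1}, {"fingers": 1}, {"fingers": 1}, {"fingers": 1}, {"fingers": 1}])

```text
$.plan[0]: bad value
```

>>> carry_out(plan=[{"dx": 0, "dy": 0, "dz": 0, "twist": 0, "fingers": 1}, {"dx": 0, "dy": 0, "dz": 0, "twist": 0, "fingers": 1}, {"dx": 0, "dy": 0, "dz": 0, "twist": 0, "fingers": 1}, {"dx": 0, "dy": 0, "dz": 0, "twist": 0, "fingers": 1}, {"dx": 0, "dy": 0, "dz": 0, "twist": 0, "fingers": 1}])

```text
clock: 1.77
eef_pos: [0.4843, 0.395, 0.0531]
tool_rot: [0.723, 0.69, 0.002, 0.0]
ft_force: [0.3, -0.3, 0.6]
grip_width: 0.039
grasp_force: 60.3
```

```bash
python3 -c "
from h import *
plan([(481,392,180,93),(472,260,180,93),(472,260,50,93)]);o=bot.get_obs();print(o['grip_width'],o['grasp_force'],o['ft_force'])"
```

```text
now [484.3 395.   53.1  92.7] tilt z [ 0.004  0.003 -1.   ]
-> (481, 392, 180, 93) dx -3.2 dy -3.2 dz -126.9 twist 0.3
-> (472, 260, 180, 93) dx -132.3 dy -2.1 dz 0.0 twist 0.0
-> (472, 260, 50, 93) dx 0.0 dy 0.0 dz 130.0 twist 0.0
0.03897877673470626 60.32834351062775 [ 0.28675795 -0.25409247  0.56988206]
```

>>> carry_out(plan=[{"dx": 0, "dy": 0, "dz": -25, "twist": 0, "fingers": 1}, {"dx": 0, "dy": 0, "dz": -55, "twist": 0, "fingers": 1}, {"dx": -20, "dy": -1, "dz": -75, "twist": 0, "fingers": 1}, {"dx": -50, "dy": -2, "dz": -75, "twist": 0, "fingers": 1}, {"dx": -80, "dy": -3, "dz": -75, "twist": 0, "fingers": 1}])

```text
clock: 2.18
eef_pos: [0.4778, 0.3151, 0.1289]
tool_rot: [0.723, 0.691, 0.004, 0.001]
ft_force: [0.1, 0.2, -1.4]
grip_width: 0.0392
grasp_force: 60.6
```

>>> carry_out(plan=[{"dx": -25, "dy": -1, "dz": 0, "twist": 0, "fingers": 1}, {"dx": -43, "dy": -2, "dz": 0, "twist": 0, "fingers": 1}, {"dx": -52, "dy": -2, "dz": 0, "twist": 0, "fingers": 1}, {"dx": -52, "dy": -2, "dz": 0, "twist": 0, "fingers": 1}, {"dx": -52, "dy": -2, "dz": 0, "twist": 0, "fingers": 1}])

```text
clock: 2.6
eef_pos: [0.4724, 0.2627, 0.1264]
tool_rot: [0.724, 0.69, 0.001, 0.0]
ft_force: [-0.7, -0.9, -0.5]
grip_width: 0.0393
grasp_force: 60.6
```

```bash
python3 -c "
from h import *
shot('side','s1');c=shot('top','t1')
plan([(472.4,261,53,93)])
import cv2
a=cv2.resize(c['image'][145:225,200:300,::-1],None,fx=4,fy=4,interpolation=2)
b=cv2.imread('pics/s1.png')[150:310,200:400];b=cv2.resize(b,(400,320))
cv2.imwrite('pics/v1.png',np.hstack([a,b]))"
```

```text
now [472.2 263.4 125.8  92.6] tilt z [ 0.001  0.001 -1.   ]
-> (472.4, 261, 53, 93) dx -2.4 dy 0.3 dz 72.8 twist 0.4
```

View pics/v1.png

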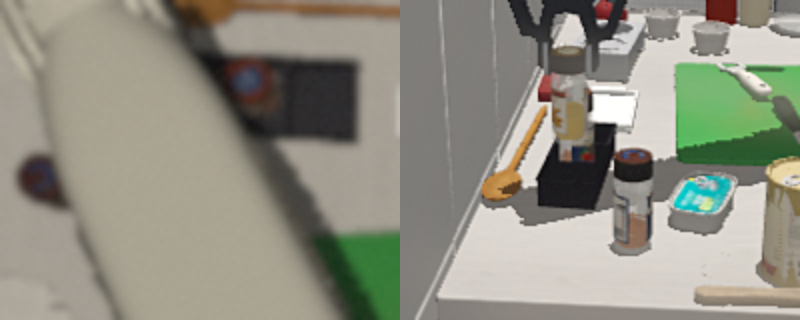

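The side view shows the orange jar held upright over the near bay, around (572,90).

>>> carry_out(plan=[{"dx": -2, "dy": 0, "dz": 20, "twist": 0, "fingers": 1}, {"dx": -2, "dy": 0, "dz": 40, "twist": 0, "fingers": 1}, {"dx": -2, "dy": 0, "dz": 58, "twist": 0, "fingers": 1}, {"dx": -2, "dy": 0, "dz": 67, "twist": 0, "fingers": 1}, {"dx": -2, "dy": 0, "dz": 71, "twist": 0, "fingers": 1}])

```text
clock: 3.12
eef_pos: [0.4696, 0.2609, 0.055]
tool_rot: [0.723, 0.691, -0.001, -0.001]
ft_force: [-12.9, -5.5, 35.9]
grip_width: 0.0391
grasp_force: 65.3
```

>>> carry_out(plan=[{"dx": 0, "dy": 0, "dz": 0, "twist": 0, "fingers": 1}, {"dx": 0, "dy": 0, "dz": 0, "twist": 0, "fingers": -1}, {"dx": 0, "dy": 0, "dz": 0, "twist": 0, "fingers": -1}, {"dx": 0, "dy": 0, "dz": 0, "twist": 0, "fingers": -1}, {"dx": 0, "dy": 0, "dz": 0, "twist": 0, "fingers": -1}])

```text
clock: 3.53
eef_pos: [0.4719, 0.2606, 0.0545]
tool_rot: [0.723, 0.69, 0.0, 0.0]
ft_force: [0.3, 0.0, -1.0]
grip_width: 0.0847
grasp_force: 0.0
```

```bash
python3 -c "
from h import *
plan([(472.4,261,180,93),(392,367.5,180,93),(392,367.5,50,93)])"
```

```text
now [471.9 260.6  54.5  92.7] tilt z [ 0.001  0.    -1.   ]
-> (472.4, 261, 180, 93) dx 0.5 dy 0.4 dz -125.5 twist 0.3
-> (392, 367.5, 180, 93) dx 102.1 dy -85.9 dz -0.0 twist 0.0
-> (392, 367.5, 50, 93) dx 0.0 dy 0.0 dz 130.0 twist 0.0
```

>>> carry_out(plan=[{"dx": 0, "dy": 0, "dz": -30, "twist": 0, "fingers": -1}, {"dx": 0, "dy": 0, "dz": -68, "twist": 0, "fingers": -1}, {"dx": 10, "dy": -8, "dz": -95, "twist": 0, "fingers": -1}, {"dx": 33, "dy": -28, "dz": -110, "twist": 0, "fingers": -1}, {"dx": 60, "dy": -50, "dz": -110, "twist": 0, "fingers": -1}])

```text
clock: 3.95
eef_pos: [0.4274, 0.3238, 0.1692]
tool_rot: [0.725, 0.689, 0.005, 0.001]
ft_force: [0.2, 0.7, -0.3]
grip_width: 0.0857
grasp_force: 0.0
```

>>> carry_out(plan=[{"dx": 22, "dy": -20, "dz": 0, "twist": 0, "fingers": -1}, {"dx": 36, "dy": -31, "dz": 0, "twist": 0, "fingers": -1}, {"dx": 42, "dy": -36, "dz": 0, "twist": 0, "fingers": -1}, {"dx": 42, "dy": -36, "dz": 0, "twist": 0, "fingers": -1}, {"dx": 42, "dy": -36, "dz": 20, "twist": 0, "fingers": -1}])

```text
clock: 4.37
eef_pos: [0.3929, 0.3679, 0.1478]
tool_rot: [0.723, 0.691, 0.004, 0.0]
ft_force: [0.7, 0.6, 0.3]
grip_width: 0.0853
grasp_force: 0.0
```

```bash
python3 -c "
from h import *
plan([(392,367.5,50,93)])"
```

```text
now [392.9 367.9 147.8  92.6] tilt z [ 0.006  0.005 -1.   ]
-> (392, 367.5, 50, 93) dx -0.4 dy -0.9 dz 97.8 twist 0.4
```

>>> carry_out(plan=[{"dx": 0, "dy": -1, "dz": 30, "twist": 0, "fingers": -1}, {"dx": 0, "dy": -1, "dz": 60, "twist": 0, "fingers": -1}, {"dx": 0, "dy": -1, "dz": 84, "twist": 0, "fingers": -1}, {"dx": 0, "dy": -1, "dz": 94, "twist": 0, "fingers": -1}, {"dx": 0, "dy": -1, "dz": 94, "twist": 0, "fingers": -1}])

```text
clock: 4.78
eef_pos: [0.3884, 0.3634, 0.0476]
tool_rot: [0.724, 0.69, -0.003, 0.0]
ft_force: [-0.8, 0.4, 0.1]
grip_width: 0.0857
grasp_force: 0.0
```

>>> carry_out(plan=[{"dx": 0, "dy": 0, "dz": 0, "twist": 0, "fingers": 1}, {"dx": 0, "dy": 0, "dz": 0, "twist": 0, "fingers": 1}, {"dx": 0, "dy": 0, "dz": 0, "twist": 0, "fingers": 1}, {"dx": 0, "dy": 0, "dz": 0, "twist": 0, "fingers": 1}, {"dx": 0, "dy": 0, "dz": 0, "twist": 0, "fingers": 1}])

```text
clock: 5.2
eef_pos: [0.391, 0.3672, 0.0524]
tool_rot: [0.724, 0.69, 0.002, 0.0]
ft_force: [0.3, -0.5, 5.3]
grip_width: 0.0393
grasp_force: 60.4
```

```bash
python3 -c "
from h import *
plan([(392,367.5,180,93),(395,180,180,93),(466.5,148,180,93)])"
```

```text
now [391.  367.2  52.4  92.7] tilt z [ 0.004  0.003 -1.   ]
-> (392, 367.5, 180, 93) dx 0.4 dy 1.0 dz -127.6 twist 0.3
-> (395, 180, 180, 93) dx -187.1 dy 12.8 dz -0.0 twist 0.0
-> (466.5, 148, 180, 93) dx -28.2 dy 73.1 dz -0.0 twist 0.0
```

>>> carry_out(plan=[{"dx": 0, "dy": 0, "dz": -25, "twist": 0, "fingers": 1}, {"dx": 0, "dy": 0, "dz": -55, "twist": 0, "fingers": 1}, {"dx": -15, "dy": 0, "dz": -90, "twist": 0, "fingers": 1}, {"dx": -45, "dy": 0, "dz": -120, "twist": 0, "fingers": 1}, {"dx": -80, "dy": 0, "dz": -125, "twist": 0, "fingers": 1}])

```text
clock: 5.62
eef_pos: [0.3884, 0.2888, 0.181]
tool_rot: [0.722, 0.691, 0.005, 0.001]
ft_force: [1.3, 0.3, -1.7]
grip_width: 0.0393
grasp_force: 60.8
```

>>> carry_out(plan=[{"dx": -35, "dy": 5, "dz": 0, "twist": 0, "fingers": 1}, {"dx": -70, "dy": 15, "dz": 0, "twist": 0, "fingers": 1}, {"dx": -100, "dy": 35, "dz": 0, "twist": 0, "fingers": 1}, {"dx": -120, "dy": 60, "dz": 0, "twist": 0, "fingers": 1}, {"dx": -130, "dy": 78, "dz": 0, "twist": 0, "fingers": 1}])

```text
clock: 6.03
eef_pos: [0.4584, 0.15, 0.1761]
tool_rot: [0.724, 0.689, 0.0, 0.001]
ft_force: [1.6, 0.5, -1.1]
grip_width: 0.0394
grasp_force: 60.8
```

>>> carry_out(plan=[{"dx": -5, "dy": 8, "dz": 0, "twist": 0, "fingers": 1}, {"dx": -5, "dy": 8, "dz": 0, "twist": 0, "fingers": 1}, {"dx": -5, "dy": 8, "dz": 15, "twist": 0, "fingers": 1}, {"dx": -5, "dy": 8, "dz": 30, "twist": 0, "fingers": 1}, {"dx": -5, "dy": 8, "dz": 30, "twist": 0, "fingers": 1}])

```text
clock: 6.45
eef_pos: [0.462, 0.1475, 0.1427]
tool_rot: [0.723, 0.691, -0.003, -0.002]
ft_force: [-1.0, -0.1, -1.7]
grip_width: 0.0392
grasp_force: 60.8
```

```bash
python3 -c "
from h import *
s=shot('side','s2');c=shot('top','t2')
plan([(466.5,148,53,93)])
a=cv2.resize(c['image'][145:225,200:300,::-1],None,fx=4,fy=4,interpolation=2)
b=cv2.imread('pics/s2.png')[150:310,200:400];b=cv2.resize(b,(400,320))
cv2.imwrite('pics/v2.png',np.hstack([a,b]))"
```

```text
now [463.8 147.9 145.1  92.6] tilt z [-0.002 -0.    -1.   ]
-> (466.5, 148, 53, 93) dx 0.2 dy 2.7 dz 92.1 twist 0.4
```

View pics/v2.png

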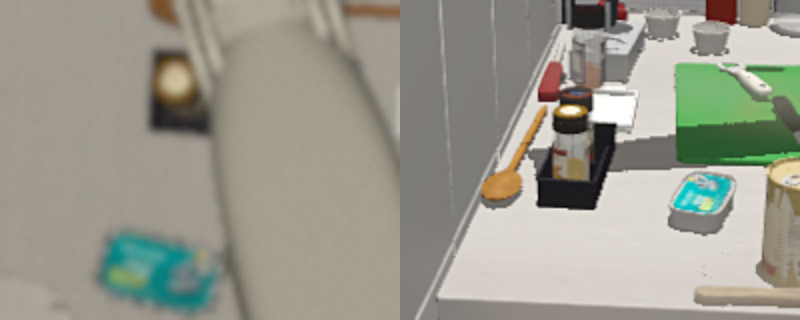

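The orange jar stands in the left bay (cap at (176,80)), and the blue jar is held beyond jar_home.

>>> carry_out(plan=[{"dx": 0, "dy": 2, "dz": 25, "twist": 0, "fingers": 1}, {"dx": 0, "dy": 2, "dz": 50, "twist": 0, "fingers": 1}, {"dx": 0, "dy": 2, "dz": 70, "twist": 0, "fingers": 1}, {"dx": 0, "dy": 2, "dz": 82, "twist": 0, "fingers": 1}, {"dx": 0, "dy": 2, "dz": 86, "twist": 0, "fingers": 1}])

```text
clock: 6.97
eef_pos: [0.4658, 0.1475, 0.0583]
tool_rot: [0.723, 0.691, -0.001, -0.001]
ft_force: [-1.0, 0.0, -1.9]
grip_width: 0.0391
grasp_force: 60.9
```

>>> carry_out(plan=[{"dx": 0, "dy": 0, "dz": 1, "twist": 0, "fingers": 1}, {"dx": 0, "dy": 0, "dz": 2, "twist": 0, "fingers": 1}, {"dx": 0, "dy": 0, "dz": 3, "twist": 0, "fingers": 1}, {"dx": 0, "dy": 0, "dz": 4, "twist": 0, "fingers": 1}, {"dx": 0, "dy": 0, "dz": 4, "twist": 0, "fingers": 1}])

```text
clock: 7.38
eef_pos: [0.4679, 0.1474, 0.0561]
tool_rot: [0.723, 0.69, 0.001, 0.0]
ft_force: [-0.4, 0.2, -1.1]
grip_width: 0.0391
grasp_force: 60.9
```

```bash
python3 -c "
from h import *
plan([(466.5,148,53,93)]);print(bot.get_obs()['ft_force'])"
```

```text
now [467.9 147.4  56.1  92.7] tilt z [ 0.001  0.    -1.   ]
-> (466.5, 148, 53, 93) dx 0.5 dy -1.4 dz 3.1 twist 0.3
[-0.36813988  0.23475765 -1.0945569 ]
```

Still about 2 mm above the floor, so I lower it, release and rise.

>>> carry_out(plan=[{"dx": 0, "dy": 0, "dz": 1, "twist": 0, "fingers": 1}, {"dx": 0, "dy": 0, "dz": 2, "twist": 0, "fingers": 1}, {"dx": 0, "dy": 0, "dz": 2, "twist": 0, "fingers": 1}, {"dx": 0, "dy": 0, "dz": 2, "twist": 0, "fingers": -1}, {"dx": 0, "dy": 0, "dz": 2, "twist": 0, "fingers": -1}])

```text
clock: 7.8
eef_pos: [0.4677, 0.1473, 0.0538]
tool_rot: [0.724, 0.69, 0.0, 0.0]
ft_force: [-0.4, -0.3, 0.2]
grip_width: 0.0622
grasp_force: 0.0
```

>>> carry_out(plan=[{"dx": 0, "dy": 0, "dz": 0, "twist": 0, "fingers": -1}, {"dx": 0, "dy": 0, "dz": 0, "twist": 0, "fingers": -1}, {"dx": 0, "dy": 0, "dz": -30, "twist": 0, "fingers": -1}, {"dx": 0, "dy": 0, "dz": -65, "twist": 0, "fingers": -1}, {"dx": 0, "dy": 0, "dz": -105, "twist": 0, "fingers": -1}])

```text
clock: 8.22
eef_pos: [0.4655, 0.1466, 0.1578]
tool_rot: [0.723, 0.69, -0.002, -0.001]
ft_force: [1.4, 0.0, 0.8]
grip_width: 0.0852
grasp_force: 0.0
```

```bash
python3 -c "
from h import *
plan([(320,284,150,104),(320,284,6,104)])"
```

```text
now [465.5 146.6 157.8  92.7] tilt z [-0.005 -0.001 -1.   ]
-> (320, 284, 150, 104) dx 130.4 dy -151.8 dz 7.8 twist 11.3
-> (320, 284, 6, 104) dx 0.0 dy 0.0 dz 144.0 twist 0.0
```

>>> carry_out(plan=[{"dx": 15, "dy": -25, "dz": 0, "twist": 2, "fingers": -1}, {"dx": 38, "dy": -52, "dz": 0, "twist": 4, "fingers": -1}, {"dx": 62, "dy": -80, "dz": 0, "twist": 6, "fingers": -1}, {"dx": 86, "dy": -105, "dz": 0, "twist": 9, "fingers": -1}, {"dx": 108, "dy": -130, "dz": 10, "twist": 11, "fingers": -1}])

```text
clock: 8.63
eef_pos: [0.3425, 0.2629, 0.15]
tool_rot: [0.787, 0.617, 0.002, -0.0]
ft_force: [1.5, 0.2, 1.2]
grip_width: 0.0852
grasp_force: 0.0
```

```bash
python3 -c "
from h import *
plan([(320,284,60,104),(320,284,6,104)])"
```

```text
now [342.5 262.9 150.  103.8] tilt z [ 0.003  0.003 -1.   ]
-> (320, 284, 60, 104) dx 15.1 dy -26.9 dz 90.0 twist 0.2
-> (320, 284, 6, 104) dx 0.0 dy 0.0 dz 54.0 twist 0.0
```

>>> carry_out(plan=[{"dx": 8, "dy": -15, "dz": 15, "twist": 0, "fingers": -1}, {"dx": 15, "dy": -27, "dz": 40, "twist": 0, "fingers": -1}, {"dx": 15, "dy": -27, "dz": 70, "twist": 0, "fingers": -1}, {"dx": 15, "dy": -27, "dz": 85, "twist": 0, "fingers": -1}, {"dx": 15, "dy": -27, "dz": 90, "twist": 0, "fingers": -1}])

```text
clock: 9.05
eef_pos: [0.3175, 0.2807, 0.0557]
tool_rot: [0.786, 0.618, -0.003, 0.0]
ft_force: [0.0, -0.3, -0.3]
grip_width: 0.0856
grasp_force: 0.0
```

```bash
python3 -c "
from h import *
c=shot('side','s3')
plan([(320,284,6,104)])
b=cv2.resize(c['image'][180:330,250:450,::-1],(800,600));cv2.imwrite('pics/v3.png',b)"
```

```text
now [318.1 280.9  56.2 103.7] tilt z [-0.004 -0.003 -1.   ]
-> (320, 284, 6, 104) dx 3.5 dy 1.1 dz 50.2 twist 0.3
```

View pics/v3.png

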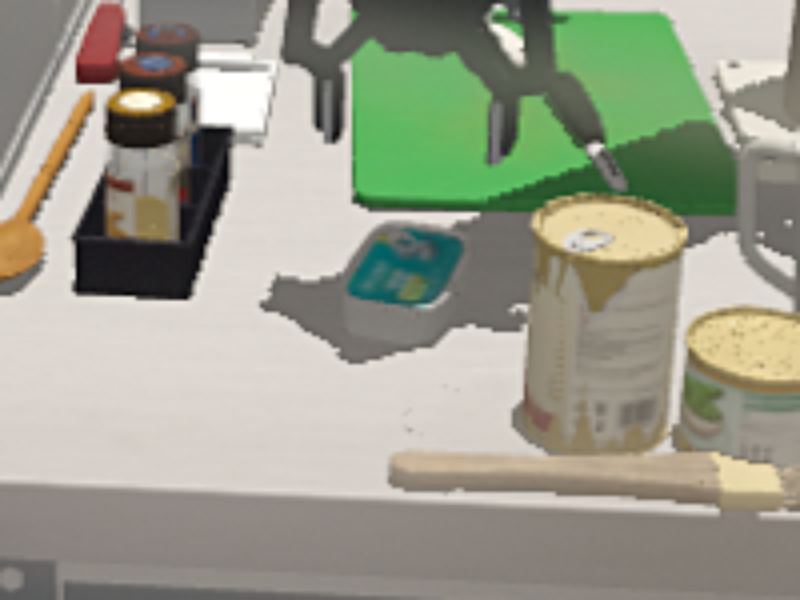

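The three jars stand in the rack. The open fingers, at (330,140) and (495,160), straddle the tub at (405,270). I'll lower now.

>>> carry_out(plan=[{"dx": 1, "dy": 0, "dz": 20, "twist": 0, "fingers": -1}, {"dx": 1, "dy": 0, "dz": 36, "twist": 0, "fingers": -1}, {"dx": 1, "dy": 0, "dz": 45, "twist": 0, "fingers": -1}, {"dx": 1, "dy": 0, "dz": 50, "twist": 0, "fingers": -1}, {"dx": 1, "dy": 0, "dz": 50, "twist": 0, "fingers": -1}])

```text
clock: 9.52
eef_pos: [0.3201, 0.2828, 0.0082]
tool_rot: [0.786, 0.618, -0.0, 0.0]
ft_force: [-0.2, -0.4, 0.1]
grip_width: 0.0852
grasp_force: 0.0
```

>>> carry_out(plan=[{"dx": 0, "dy": 0, "dz": 0, "twist": 0, "fingers": -1}, {"dx": 0, "dy": 0, "dz": 0, "twist": 0, "fingers": 1}, {"dx": 0, "dy": 0, "dz": 0, "twist": 0, "fingers": 1}, {"dx": 0, "dy": 0, "dz": 0, "twist": 0, "fingers": 1}, {"dx": 0, "dy": 0, "dz": 0, "twist": 0, "fingers": 1}])

```text
clock: 9.93
eef_pos: [0.3203, 0.2834, 0.0089]
tool_rot: [0.786, 0.618, 0.001, -0.0]
ft_force: [0.1, -0.0, 0.5]
grip_width: 0.039
grasp_force: 0.0
```

```bash
python3 -c "
from h import *
plan([(320,284,60,104),(459,12,60,90),(459,12,11,90)])"
```

```text
now [320.3 283.4   8.9 103.7] tilt z [ 0.001  0.001 -1.   ]
-> (320, 284, 60, 104) dx 0.5 dy -0.5 dz -51.1 twist 0.3
-> (459, 12, 60, 90) dx -230.3 dy 200.7 dz 0.0 twist -14.0
-> (459, 12, 11, 90) dx 0.0 dy 0.0 dz 49.0 twist 0.0
```

```bash
python3 -c "
from h import *
c=shot('side','s4')
print(bot.get_obs()['grip_width'],bot.get_obs()['grasp_force'])
b=cv2.resize(c['image'][190:310,290:450,::-1],(800,600));cv2.imwrite('pics/v4.png',b)"
```

```text
0.030884518104683196 0.0
```

View pics/v4.png

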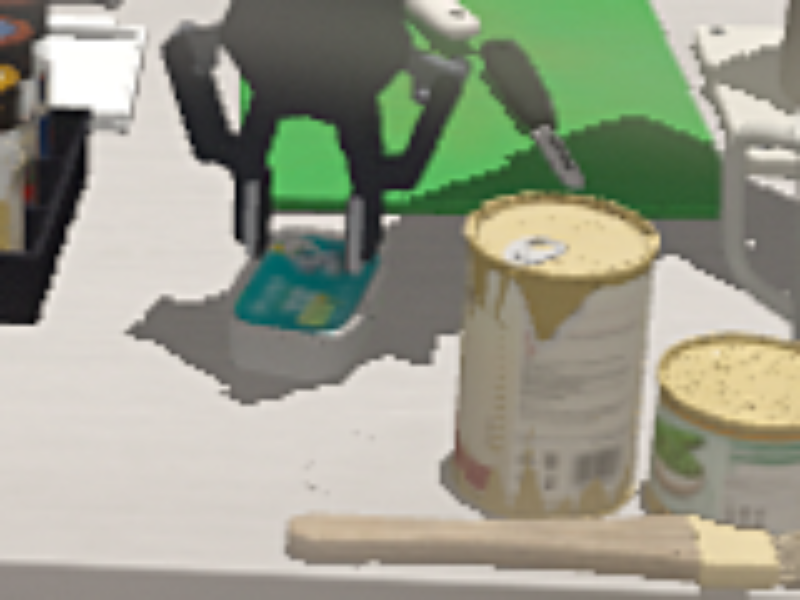

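```bash
python3 -c "
from h import *
c=dict(np.load('pics/s4.npz'))
o=bot.get_obs();p=o['eef_pos'];a=np.radians(103.7)
print(p,o['clock'])
for z in(0,.01,.02,.03):
  for s in(-.02,0,.02):
    q=p.copy();q[:2]+=s*np.array([np.sin(a),np.cos(a)]);q[2]=z;print(z,s,np.round((proj(c,q)-[290,190])*5))
# tub lid corners
m=cv2.inRange(cv2.cvtColor(c['image'],cv2.COLOR_RGB2HSV),(75,90,0),(105,255,255));m[:,:300]=0;k=max(cv2.findContours(m,0,1)[0],key=cv2.contourArea)
print(cv2.boundingRect(k))
for x,y in [(-30,52),(30,52),(30,-52),(-30,-52)]:
  t=np.radians(-14);X=320+x*np.cos(t)-y*np.sin(t);Y=284+x*np.sin(t)+y*np.cos(t);print(np.round((proj(c,(X/1e3,Y/1e3,.026))-[290,190])*5))
"
```

```text
[0.32025486 0.28326765 0.00877792] 9.9833
0 -0.02 [344. 328.]
0 0 [301. 321.]
0 0.02 [259. 314.]
0.01 -0.02 [345. 308.]
0.01 0 [302. 301.]
0.01 0.02 [259. 295.]
0.02 -0.02 [346. 288.]
0.02 0 [303. 281.]
0.02 0.02 [260. 275.]
0.03 -0.02 [347. 268.]
0.03 0 [304. 261.]
0.03 0.02 [261. 255.]
(337, 240, 29, 17)
[341. 332.]
[207. 311.]
[270. 214.]
[394. 232.]
```

>>> carry_out(plan=[{"dx": 0, "dy": 0, "dz": 0, "twist": 0, "fingers": -1}, {"dx": 0, "dy": 0, "dz": 0, "twist": 0, "fingers": -1}, {"dx": 0, "dy": 0, "dz": 0, "twist": 0, "fingers": -1}, {"dx": 0, "dy": 0, "dz": 0, "twist": 0, "fingers": -1}, {"dx": 0, "dy": 0, "dz": 0, "twist": 0, "fingers": -1}])

```text
clock: 10.4
eef_pos: [0.32, 0.2831, 0.0084]
tool_rot: [0.786, 0.618, -0.0, 0.0]
ft_force: [-0.1, 0.8, -1.1]
grip_width: 0.0852
grasp_force: 0.0
```

```bash
python3 -c "
from h import *
c=dict(np.load('pics/s3.npz'))
for xy in[(277,291),(359,271)]:
  for z in(.03,.05,.06,.07,.08): print(xy,z,np.round((proj(c,(xy[0]/1e3,xy[1]/1e3,z))-[250,180])*4))
c=shot('side','s5');print(bot.get_obs()['eef_pos'])
b=cv2.resize(c['image'][190:310,290:450,::-1],(800,600));cv2.imwrite('pics/v5.png',b)"
```

```text
(277, 291) 0.03 [480. 258.]
(277, 291) 0.05 [482. 226.]
(277, 291) 0.06 [483. 210.]
(277, 291) 0.07 [484. 193.]
(277, 291) 0.08 [485. 177.]
(359, 271) 0.03 [335. 237.]
(359, 271) 0.05 [336. 205.]
(359, 271) 0.06 [336. 189.]
(359, 271) 0.07 [336. 173.]
(359, 271) 0.08 [337. 156.]
[0.32001322 0.28304838 0.00837086]
```

View pics/v5.png

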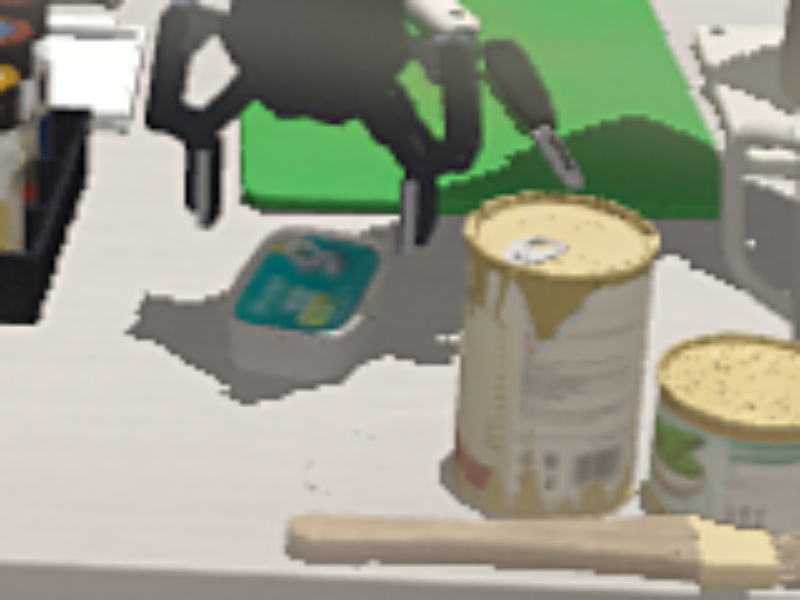

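Now it is clear: the open tips, at (205,225) and (410,250), are about 34 mm above the reported TCP, so the closing fingers swept over the lid. The tub has not moved. I'll go 22 mm lower and close.

>>> carry_out(plan=[{"dx": 0, "dy": 0, "dz": 8, "twist": 0, "fingers": -1}, {"dx": 0, "dy": 0, "dz": 15, "twist": 0, "fingers": -1}, {"dx": 0, "dy": 0, "dz": 20, "twist": 0, "fingers": -1}, {"dx": 0, "dy": 0, "dz": 22, "twist": 0, "fingers": -1}, {"dx": 0, "dy": 0, "dz": 22, "twist": 0, "fingers": -1}])

```text
clock: 10.87
eef_pos: [0.3193, 0.2824, -0.0146]
tool_rot: [0.786, 0.618, -0.001, 0.0]
ft_force: [-0.7, 0.6, 0.4]
grip_width: 0.0858
grasp_force: 0.0
```

>>> carry_out(plan=[{"dx": 0, "dy": 0, "dz": 0, "twist": 0, "fingers": -1}, {"dx": 0, "dy": 0, "dz": 0, "twist": 0, "fingers": 1}, {"dx": 0, "dy": 0, "dz": 0, "twist": 0, "fingers": 1}, {"dx": 0, "dy": 0, "dz": 0, "twist": 0, "fingers": 1}, {"dx": 0, "dy": 0, "dz": 0, "twist": 0, "fingers": 1}])

```text
clock: 11.28
eef_pos: [0.3201, 0.2833, -0.0127]
tool_rot: [0.786, 0.618, 0.0, -0.0]
ft_force: [-2.2, -1.0, 6.7]
grip_width: 0.0579
grasp_force: 62.9
```

```bash
python3 -c "
from h import *
c=shot('side','s6');o=bot.get_obs();print(o['grip_width'],o['grasp_force'],o['ft_force'])
plan([(320,284,60,104),(459,12,60,90),(459,12,-10,90)])
b=cv2.resize(c['image'][190:310,290:450,::-1],(800,600));cv2.imwrite('pics/v6.png',b)"
```

```text
0.05786047982945006 62.92325645685196 [-1.34179293 -0.91173202  5.42296495]
now [320.1 283.3 -12.7 103.7] tilt z [ 0.     0.001 -1.   ]
-> (320, 284, 60, 104) dx 0.6 dy -0.3 dz -72.7 twist 0.3
-> (459, 12, 60, 90) dx -230.3 dy 200.7 dz 0.0 twist -14.0
-> (459, 12, -10, 90) dx 0.0 dy 0.0 dz 70.0 twist 0.0
```

View pics/v6.png

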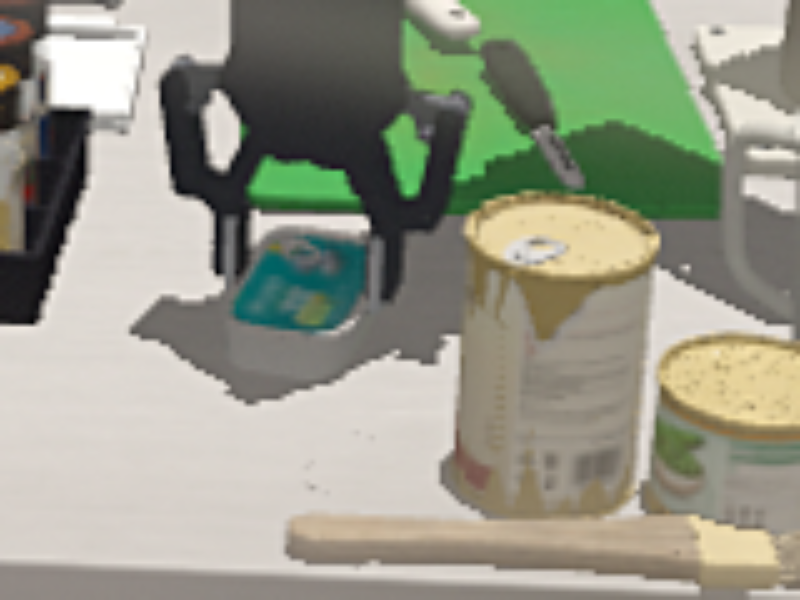

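The tub is gripped across its sides (58 mm wide, 63 N), with the pads at (232,250) and (378,275). I'll lift it and carry it round the front of the rack.

>>> carry_out(plan=[{"dx": 0, "dy": 0, "dz": -22, "twist": 0, "fingers": 1}, {"dx": 0, "dy": 0, "dz": -48, "twist": 0, "fingers": 1}, {"dx": -15, "dy": 0, "dz": -65, "twist": 0, "fingers": 1}, {"dx": -40, "dy": 0, "dz": -70, "twist": 0, "fingers": 1}, {"dx": -70, "dy": 0, "dz": -70, "twist": 0, "fingers": 1}])

```text
clock: 11.75
eef_pos: [0.3055, 0.2165, 0.0584]
tool_rot: [0.786, 0.619, 0.003, 0.0]
ft_force: [0.4, 0.2, -1.0]
grip_width: 0.0577
grasp_force: 65.8
```

>>> carry_out(plan=[{"dx": -32, "dy": 8, "dz": 0, "twist": 0, "fingers": 1}, {"dx": -62, "dy": 25, "dz": 0, "twist": 0, "fingers": 1}, {"dx": -92, "dy": 47, "dz": 0, "twist": 0, "fingers": 1}, {"dx": -118, "dy": 75, "dz": 0, "twist": 0, "fingers": 1}, {"dx": -138, "dy": 105, "dz": 0, "twist": 0, "fingers": 1}])

```text
clock: 12.17
eef_pos: [0.3719, 0.054, 0.0565]
tool_rot: [0.786, 0.618, -0.0, -0.0]
ft_force: [1.7, 1.6, -1.7]
grip_width: 0.0577
grasp_force: 65.8
```

>>> carry_out(plan=[{"dx": -8, "dy": 33, "dz": 0, "twist": -3, "fingers": 1}, {"dx": -16, "dy": 63, "dz": 0, "twist": -7, "fingers": 1}, {"dx": -23, "dy": 83, "dz": 0, "twist": -11, "fingers": 1}, {"dx": -23, "dy": 94, "dz": 0, "twist": -13.7, "fingers": 1}, {"dx": -23, "dy": 94, "dz": 0, "twist": -13.7, "fingers": 1}])

```text
clock: 12.58
eef_pos: [0.4615, 0.0105, 0.0566]
tool_rot: [0.708, 0.707, 0.001, 0.001]
ft_force: [0.2, 0.4, -1.9]
grip_width: 0.0581
grasp_force: 65.8
```

```bash
python3 -c "
from h import *
shot('side','s7');o=bot.get_obs();print(o['grip_width'],o['grasp_force'],o['ft_force'])
plan([(459,12,-8,90)])"
```

```text
0.05808960285256699 65.81925719976425 [-0.20855609 -0.35841248 -2.87754509]
now [459.3  11.1  56.2  90.1] tilt z [-0.  0. -1.]
-> (459, 12, -8, 90) dx 0.9 dy -0.3 dz 64.2 twist -0.1
```

>>> carry_out(plan=[{"dx": 0, "dy": 0, "dz": 20, "twist": 0, "fingers": 1}, {"dx": 0, "dy": 0, "dz": 38, "twist": 0, "fingers": 1}, {"dx": 0, "dy": 0, "dz": 50, "twist": 0, "fingers": 1}, {"dx": 0, "dy": 0, "dz": 57, "twist": 0, "fingers": 1}, {"dx": 0, "dy": 0, "dz": 60, "twist": 0, "fingers": 1}])

```text
clock: 13.05
eef_pos: [0.4565, 0.0121, -0.0047]
tool_rot: [0.707, 0.707, -0.001, -0.001]
ft_force: [-0.2, -0.5, -1.8]
grip_width: 0.0578
grasp_force: 65.8
```

>>> carry_out(plan=[{"dx": 0, "dy": 0, "dz": 1, "twist": 0, "fingers": 1}, {"dx": 0, "dy": 0, "dz": 2, "twist": 0, "fingers": 1}, {"dx": 0, "dy": 0, "dz": 3, "twist": 0, "fingers": 1}, {"dx": 0, "dy": 0, "dz": 4, "twist": 0, "fingers": 1}, {"dx": 0, "dy": 0, "dz": 4, "twist": 0, "fingers": 1}])

```text
clock: 13.47
eef_pos: [0.4591, 0.0116, -0.0072]
tool_rot: [0.707, 0.707, 0.0, 0.0]
ft_force: [0.3, 0.9, -1.4]
grip_width: 0.0583
grasp_force: 65.8
```

```bash
python3 -c "
from h import *
c=shot('side','s8');o=bot.get_obs();print(o['grip_width'],o['grasp_force'],o['ft_force'])
plan([(459,12,-8,90)])
b=cv2.resize(c['image'][140:260,250:410,::-1],(800,600));cv2.imwrite('pics/v8.png',b)"
```

```text
0.05758274666197791 65.7963216304779 [-0.10470618  0.39002594 -1.90377787]
now [459.1  11.6  -7.2  90. ] tilt z [ 0.001  0.    -1.   ]
-> (459, 12, -8, 90) dx 0.4 dy -0.1 dz 0.8 twist 0.0
```

View pics/v8.png

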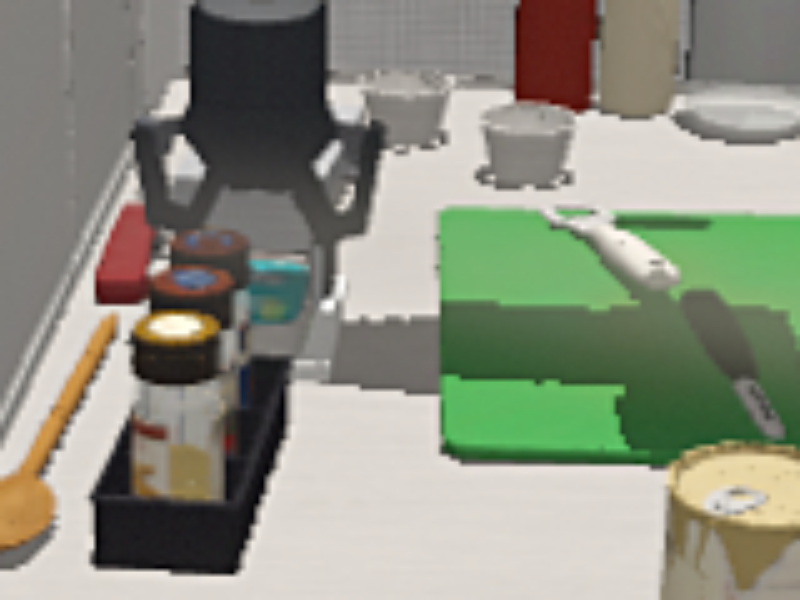

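The tub sits within the tray (teal lid at (278,290)); jars and cups look undisturbed. I'll set it down, release and rise.

>>> carry_out(plan=[{"dx": 0, "dy": 0, "dz": 1, "twist": 0, "fingers": 1}, {"dx": 0, "dy": 0, "dz": 1.5, "twist": 0, "fingers": 1}, {"dx": 0, "dy": 0, "dz": 1.5, "twist": 0, "fingers": -1}, {"dx": 0, "dy": 0, "dz": 1.5, "twist": 0, "fingers": -1}, {"dx": 0, "dy": 0, "dz": 1.5, "twist": 0, "fingers": -1}])

```text
clock: 13.93
eef_pos: [0.459, 0.0115, -0.009]
tool_rot: [0.707, 0.707, 0.0, 0.0]
ft_force: [0.1, 0.1, 0.4]
grip_width: 0.0853
grasp_force: 0.0
```

>>> carry_out(plan=[{"dx": 0, "dy": 0, "dz": 0, "twist": 0, "fingers": -1}, {"dx": 0, "dy": 0, "dz": -25, "twist": 0, "fingers": -1}, {"dx": 0, "dy": 0, "dz": -60, "twist": 0, "fingers": -1}, {"dx": 0, "dy": 0, "dz": -100, "twist": 0, "fingers": -1}, {"dx": 0, "dy": 0, "dz": -120, "twist": 0, "fingers": -1}])

```text
clock: 14.35
eef_pos: [0.4607, 0.0116, 0.1149]
tool_rot: [0.707, 0.707, 0.002, 0.002]
ft_force: [0.8, 0.2, 0.6]
grip_width: 0.0854
grasp_force: 0.0
```

```bash
python3 -c "
from h import *
plan([(311,-285,110,94.5),(311,-285,0,94.5)])"
```

```text
now [460.7  11.6 114.9  90. ] tilt z [ 0.005  0.    -1.   ]
-> (311, -285, 110, 94.5) dx -296.6 dy -149.8 dz 4.9 twist 4.5
-> (311, -285, 0, 94.5) dx 0.0 dy 0.0 dz 110.0 twist 0.0
```

>>> carry_out(plan=[{"dx": -25, "dy": -13, "dz": 0, "twist": 0, "fingers": -1}, {"dx": -60, "dy": -30, "dz": 0, "twist": 0, "fingers": -1}, {"dx": -95, "dy": -47, "dz": 0, "twist": 0, "fingers": -1}, {"dx": -130, "dy": -65, "dz": 0, "twist": 0, "fingers": -1}, {"dx": -165, "dy": -82, "dz": 0, "twist": 0, "fingers": -1}])

```text
clock: 14.77
eef_pos: [0.3758, -0.1546, 0.1111]
tool_rot: [0.707, 0.708, 0.0, 0.0]
ft_force: [-0.1, -0.7, -0.2]
grip_width: 0.0853
grasp_force: 0.0
```

>>> carry_out(plan=[{"dx": -35, "dy": -17, "dz": 0, "twist": 1, "fingers": -1}, {"dx": -70, "dy": -35, "dz": 0, "twist": 3, "fingers": -1}, {"dx": -105, "dy": -53, "dz": 0, "twist": 5, "fingers": -1}, {"dx": -125, "dy": -63, "dz": 0, "twist": 5, "fingers": -1}, {"dx": -132, "dy": -66, "dz": 20, "twist": 5, "fingers": -1}])

```text
clock: 15.18
eef_pos: [0.3116, -0.2907, 0.0938]
tool_rot: [0.739, 0.674, -0.0, 0.004]
ft_force: [0.3, 0.2, 0.4]
grip_width: 0.0852
grasp_force: 0.0
```

>>> carry_out(plan=[{"dx": 0, "dy": 0, "dz": 20, "twist": 0, "fingers": -1}, {"dx": 0, "dy": 0, "dz": 40, "twist": 0, "fingers": -1}, {"dx": 0, "dy": 0, "dz": 50, "twist": 0, "fingers": -1}, {"dx": 0, "dy": 0, "dz": 50, "twist": 0, "fingers": -1}, {"dx": 0, "dy": 0, "dz": 50, "twist": 0, "fingers": -1}])

```text
clock: 15.6
eef_pos: [0.3104, -0.2852, 0.0406]
tool_rot: [0.737, 0.676, -0.0, -0.001]
ft_force: [-0.2, 0.1, 0.8]
grip_width: 0.0854
grasp_force: 0.0
```

```bash
python3 -c "
from h import *
c=shot('side','s9')
plan([(311,-285,0,95)])
b=cv2.resize(c['image'][120:240,290:450,::-1],(800,600));cv2.imwrite('pics/v9.png',b)"
```

```text
now [ 311.1 -285.7   41.3   95. ] tilt z [ 0. -0. -1.]
-> (311, -285, 0, 95) dx 0.7 dy -0.1 dz 41.3 twist 0.0
```

View pics/v9.png

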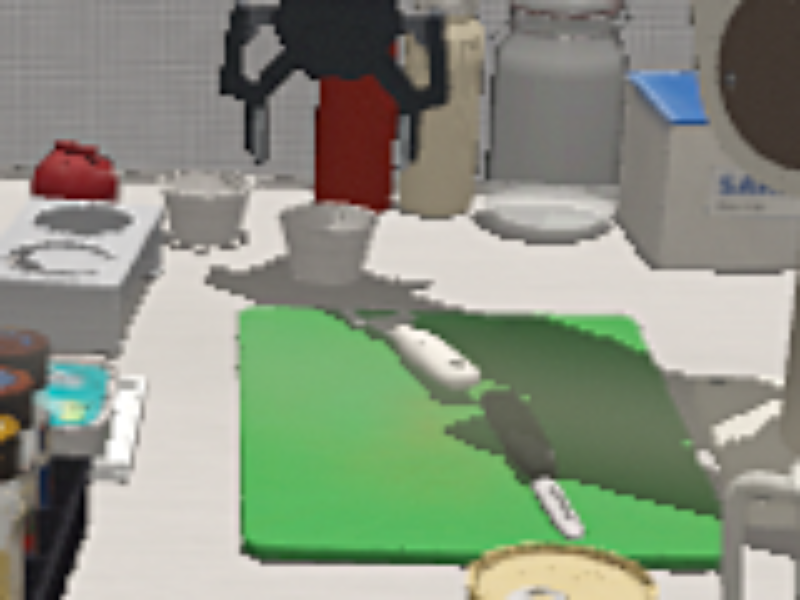

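The tips, at (258,160) and (413,160), straddle the front cup at (328,215). The tub is lid up in the tray. I'll descend and close.

>>> carry_out(plan=[{"dx": 0, "dy": 0, "dz": 15, "twist": 0, "fingers": -1}, {"dx": 0, "dy": 0, "dz": 28, "twist": 0, "fingers": -1}, {"dx": 0, "dy": 0, "dz": 38, "twist": 0, "fingers": -1}, {"dx": 0, "dy": 0, "dz": 42, "twist": 0, "fingers": -1}, {"dx": 0, "dy": 0, "dz": 42, "twist": 0, "fingers": -1}])

```text
clock: 16.07
eef_pos: [0.311, -0.2855, -0.001]
tool_rot: [0.737, 0.676, -0.0, -0.0]
ft_force: [-0.5, -0.5, -0.2]
grip_width: 0.0854
grasp_force: 0.0
```

>>> carry_out(plan=[{"dx": 0, "dy": 0, "dz": 0, "twist": 0, "fingers": -1}, {"dx": 0, "dy": 0, "dz": 0, "twist": 0, "fingers": 1}, {"dx": 0, "dy": 0, "dz": 0, "twist": 0, "fingers": 1}, {"dx": 0, "dy": 0, "dz": 0, "twist": 0, "fingers": 1}, {"dx": 0, "dy": 0, "dz": 0, "twist": 0, "fingers": 1}])

```text
clock: 16.48
eef_pos: [0.3115, -0.2861, 0.0008]
tool_rot: [0.737, 0.676, 0.0, 0.001]
ft_force: [-2.2, 2.6, 12.9]
grip_width: 0.0632
grasp_force: 62.4
```

```bash
python3 -c "
from h import *
o=bot.get_obs();print(o['grip_width'],o['grasp_force'],o['ft_force'])
plan([(311,-285,80,95),(468.5,-244.3,80,95)])"
```

```text
0.06316614725642629 62.37836730899289 [-2.23211602  2.6432058  12.87738448]
now [ 311.5 -286.1    0.8   95. ] tilt z [ 0.002 -0.002 -1.   ]
-> (311, -285, 80, 95) dx 1.1 dy -0.6 dz -79.2 twist 0.0
-> (468.5, -244.3, 80, 95) dx 54.3 dy 153.4 dz -0.0 twist 0.0
```

>>> carry_out(plan=[{"dx": 0, "dy": 0, "dz": -15, "twist": 0, "fingers": 1}, {"dx": 0, "dy": 0, "dz": -40, "twist": 0, "fingers": 1}, {"dx": 0, "dy": 0, "dz": -70, "twist": 0, "fingers": 1}, {"dx": 10, "dy": 10, "dz": -85, "twist": 0, "fingers": 1}, {"dx": 30, "dy": 33, "dz": -90, "twist": 0, "fingers": 1}])

```text
clock: 16.9
eef_pos: [0.3468, -0.2607, 0.0924]
tool_rot: [0.739, 0.674, -0.0, 0.003]
ft_force: [0.6, -1.1, -0.9]
grip_width: 0.0632
grasp_force: 66.0
```

>>> carry_out(plan=[{"dx": 25, "dy": 28, "dz": 0, "twist": 0, "fingers": 1}, {"dx": 50, "dy": 57, "dz": 0, "twist": 0, "fingers": 1}, {"dx": 75, "dy": 86, "dz": 0, "twist": 0, "fingers": 1}, {"dx": 95, "dy": 108, "dz": 0, "twist": 0, "fingers": 1}, {"dx": 105, "dy": 120, "dz": 0, "twist": 0, "fingers": 1}])

```text
clock: 17.32
eef_pos: [0.4781, -0.1621, 0.0896]
tool_rot: [0.736, 0.677, 0.001, 0.001]
ft_force: [-0.4, -0.5, -0.9]
grip_width: 0.0627
grasp_force: 66.0
```

>>> carry_out(plan=[{"dx": 0, "dy": 0, "dz": 0, "twist": 0, "fingers": 1}, {"dx": 0, "dy": 0, "dz": 0, "twist": 0, "fingers": 1}, {"dx": 0, "dy": 0, "dz": 0, "twist": 0, "fingers": 1}, {"dx": 0, "dy": 0, "dz": 10, "twist": 0, "fingers": 1}, {"dx": 0, "dy": 0, "dz": 10, "twist": 0, "fingers": 1}])

```text
clock: 17.73
eef_pos: [0.4729, -0.1647, 0.0773]
tool_rot: [0.738, 0.675, -0.001, -0.001]
ft_force: [-0.8, -0.3, -1.3]
grip_width: 0.0628
grasp_force: 66.0
```

```bash
python3 -c "
from h import *
c=shot('side','s10');o=bot.get_obs();print(o['grip_width'],o['grasp_force'],o['ft_force'])
plan([(475.5,-164.7,50,95)])
for n,p in [('hole',(.4755,-.1647,.046)),('hole2',(.4685,-.2443,.046)),('rim',(o['eef_pos']+[0,0,.040]))]: print(n,np.round((proj(c,p)-[250,100])*5))
b=cv2.resize(c['image'][100:220,250:410,::-1],(800,600));cv2.imwrite('pics/v10.png',b)"
```

```text
0.06312032279443099 65.98697480396368 [ 0.7879708  -0.11895599 -1.63684126]
now [ 473.1 -164.6   77.7   95.1] tilt z [-0.003  0.001 -1.   ]
-> (475.5, -164.7, 50, 95) dx 0.1 dy 2.4 dz 27.7 twist -0.1
hole [258. 354.]
hole2 [281. 316.]
rim [262. 242.]
```

View pics/v10.png

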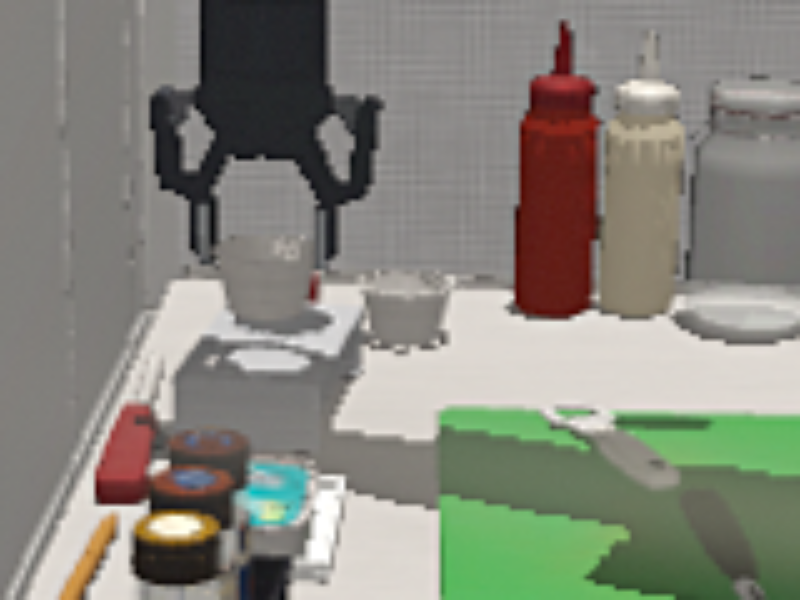

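The cup (rim centre (268,245)) hangs above the near hole, seen at (267,358). Measured and predicted pixels differ by the same small bias for both, so the alignment is good. I'll lower it.

>>> carry_out(plan=[{"dx": 0, "dy": 1, "dz": 10, "twist": 0, "fingers": 1}, {"dx": 0, "dy": 1, "dz": 22, "twist": 0, "fingers": 1}, {"dx": 0, "dy": 1, "dz": 34, "twist": 0, "fingers": 1}, {"dx": 0, "dy": 1, "dz": 44, "twist": 0, "fingers": 1}, {"dx": 0, "dy": 1, "dz": 50, "twist": 0, "fingers": 1}])

```text
clock: 18.2
eef_pos: [0.4748, -0.1643, 0.0272]
tool_rot: [0.737, 0.675, -0.001, -0.001]
ft_force: [0.3, 0.5, -1.6]
grip_width: 0.0629
grasp_force: 66.0
```

>>> carry_out(plan=[{"dx": 0, "dy": 0, "dz": 1, "twist": 0, "fingers": 1}, {"dx": 0, "dy": 0, "dz": 2, "twist": 0, "fingers": 1}, {"dx": 0, "dy": 0, "dz": 3, "twist": 0, "fingers": 1}, {"dx": 0, "dy": 0, "dz": 4, "twist": 0, "fingers": 1}, {"dx": 0, "dy": 0, "dz": 4, "twist": 0, "fingers": 1}])

```text
clock: 18.62
eef_pos: [0.4763, -0.1645, 0.0252]
tool_rot: [0.737, 0.676, 0.0, 0.0]
ft_force: [0.6, -0.4, -0.4]
grip_width: 0.063
grasp_force: 66.0
```

```bash
python3 -c "
from h import *
o=bot.get_obs();print(o['grip_width'],o['grasp_force'],o['ft_force'])
plan([(475.5,-164.7,22,95)])"
```

```text
0.06302331035243049 65.99329129443504 [ 0.57633055 -0.41253009 -0.36163119]
now [ 476.3 -164.5   25.2   95. ] tilt z [ 0.001 -0.    -1.   ]
-> (475.5, -164.7, 22, 95) dx -0.3 dy -0.8 dz 3.2 twist 0.0
```

>>> carry_out(plan=[{"dx": 0, "dy": 0, "dz": 1, "twist": 0, "fingers": 1}, {"dx": 0, "dy": 0, "dz": 2, "twist": 0, "fingers": 1}, {"dx": 0, "dy": 0, "dz": 2, "twist": 0, "fingers": 1}, {"dx": 0, "dy": 0, "dz": 2, "twist": 0, "fingers": 1}, {"dx": 0, "dy": 0, "dz": 2, "twist": 0, "fingers": 1}])

```text
clock: 19.03
eef_pos: [0.4761, -0.1644, 0.023]
tool_rot: [0.737, 0.676, 0.0, 0.0]
ft_force: [-0.1, 0.1, -0.5]
grip_width: 0.0629
grasp_force: 66.0
```

>>> carry_out(plan=[{"dx": 0, "dy": 0, "dz": 0, "twist": 0, "fingers": -1}, {"dx": 0, "dy": 0, "dz": 0, "twist": 0, "fingers": -1}, {"dx": 0, "dy": 0, "dz": 0, "twist": 0, "fingers": -1}, {"dx": 0, "dy": 0, "dz": 0, "twist": 0, "fingers": -1}, {"dx": 0, "dy": 0, "dz": 0, "twist": 0, "fingers": -1}])

```text
clock: 19.45
eef_pos: [0.476, -0.1644, 0.023]
tool_rot: [0.737, 0.676, 0.0, 0.0]
ft_force: [-0.1, 0.3, 0.3]
grip_width: 0.0856
grasp_force: 0.0
```

>>> carry_out(plan=[{"dx": 0, "dy": 0, "dz": -10, "twist": 0, "fingers": -1}, {"dx": 0, "dy": 0, "dz": -35, "twist": 0, "fingers": -1}, {"dx": 0, "dy": 0, "dz": -65, "twist": 0, "fingers": -1}, {"dx": 0, "dy": 0, "dz": -90, "twist": 0, "fingers": -1}, {"dx": 0, "dy": 0, "dz": -100, "twist": 0, "fingers": -1}])

```text
clock: 19.87
eef_pos: [0.4783, -0.1652, 0.1274]
tool_rot: [0.737, 0.676, 0.002, 0.003]
ft_force: [0.3, -0.2, 0.6]
grip_width: 0.0856
grasp_force: 0.0
```

```bash
python3 -c "
from h import *
plan([(394,-356,120,150),(394,-356,0,150)])"
```

```text
now [ 478.3 -165.2  127.4   95. ] tilt z [ 0.006 -0.002 -1.   ]
-> (394, -356, 120, 150) dx -197.4 dy -67.4 dz 7.4 twist 55.0
-> (394, -356, 0, 150) dx 0.0 dy 0.0 dz 120.0 twist 0.0
```

>>> carry_out(plan=[{"dx": -25, "dy": -8, "dz": 0, "twist": 7, "fingers": -1}, {"dx": -60, "dy": -20, "dz": 0, "twist": 14, "fingers": -1}, {"dx": -97, "dy": -32, "dz": 0, "twist": 21, "fingers": -1}, {"dx": -134, "dy": -44, "dz": 0, "twist": 28, "fingers": -1}, {"dx": -170, "dy": -56, "dz": 0, "twist": 35, "fingers": -1}])

```text
clock: 20.28
eef_pos: [0.4045, -0.3301, 0.1231]
tool_rot: [0.907, 0.42, 0.0, 0.0]
ft_force: [0.9, 0.4, 0.9]
grip_width: 0.0853
grasp_force: 0.0
```

>>> carry_out(plan=[{"dx": -20, "dy": 6, "dz": 0, "twist": 7, "fingers": -1}, {"dx": -28, "dy": 9, "dz": 0, "twist": 14, "fingers": -1}, {"dx": -28, "dy": 9, "dz": 0, "twist": 20, "fingers": -1}, {"dx": -28, "dy": 9, "dz": 10, "twist": 20, "fingers": -1}, {"dx": -28, "dy": 9, "dz": 20, "twist": 20, "fingers": -1}])

```text
clock: 20.7
eef_pos: [0.3945, -0.3564, 0.1026]
tool_rot: [0.966, 0.26, 0.0, 0.0]
ft_force: [0.2, 0.3, -1.2]
grip_width: 0.0853
grasp_force: 0.0
```

>>> carry_out(plan=[{"dx": 0, "dy": 0, "dz": 20, "twist": 0, "fingers": -1}, {"dx": 0, "dy": 0, "dz": 40, "twist": 0, "fingers": -1}, {"dx": 0, "dy": 0, "dz": 55, "twist": 0, "fingers": -1}, {"dx": 0, "dy": 0, "dz": 60, "twist": 0, "fingers": -1}, {"dx": 0, "dy": 0, "dz": 60, "twist": 0, "fingers": -1}])

```text
clock: 21.12
eef_pos: [0.393, -0.3541, 0.0405]
tool_rot: [0.966, 0.26, -0.001, -0.002]
ft_force: [0.1, 0.0, -1.0]
grip_width: 0.0852
grasp_force: 0.0
```

```bash
python3 -c "
from h import *
c=shot('side','s11')
plan([(394,-356,0,150)])
for n,p in [('cup',(.394,-.356,.04)),('tcp',(bot.get_obs()['eef_pos']+[0,0,.034]))]: print(n,np.round((proj(c,p)-[240,100])*5))
b=cv2.resize(c['image'][100:220,240:400,::-1],(800,600));cv2.imwrite('pics/v11.png',b)"
```

```text
now [ 393.9 -355.    41.9  149.9] tilt z [-0.002  0.002 -1.   ]
-> (394, -356, 0, 150) dx -0.4 dy 0.9 dz 41.9 twist 0.1
cup [454. 279.]
tcp [455. 229.]
```

View pics/v11.png

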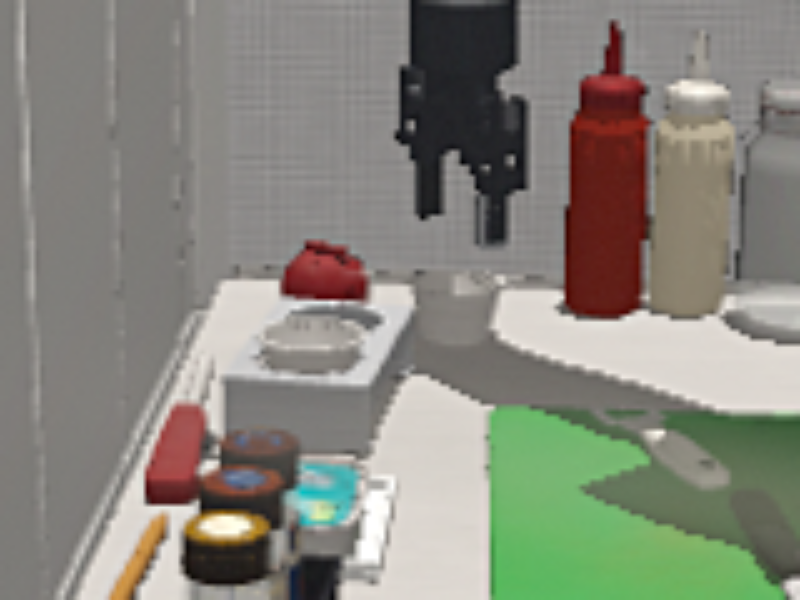

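The first cup is seated in the near hole (311,345). The fingers, at (428,215) and (492,240), are centred over the second cup (458,300).

>>> carry_out(plan=[{"dx": 0, "dy": 0, "dz": 15, "twist": 0, "fingers": -1}, {"dx": 0, "dy": 0, "dz": 28, "twist": 0, "fingers": -1}, {"dx": 0, "dy": 0, "dz": 38, "twist": 0, "fingers": -1}, {"dx": 0, "dy": 0, "dz": 42, "twist": 0, "fingers": -1}, {"dx": 0, "dy": 0, "dz": 42, "twist": 0, "fingers": -1}])

```text
clock: 21.58
eef_pos: [0.3941, -0.3557, 0.0005]
tool_rot: [0.966, 0.259, -0.0, -0.0]
ft_force: [0.6, 0.1, -0.1]
grip_width: 0.0855
grasp_force: 0.0
```

>>> carry_out(plan=[{"dx": 0, "dy": 0, "dz": 0, "twist": 0, "fingers": -1}, {"dx": 0, "dy": 0, "dz": 0, "twist": 0, "fingers": 1}, {"dx": 0, "dy": 0, "dz": 0, "twist": 0, "fingers": 1}, {"dx": 0, "dy": 0, "dz": 0, "twist": 0, "fingers": 1}, {"dx": 0, "dy": 0, "dz": 0, "twist": 0, "fingers": 1}])

```text
clock: 22.0
eef_pos: [0.3954, -0.3572, 0.0031]
tool_rot: [0.966, 0.259, 0.001, 0.002]
ft_force: [-1.4, -0.1, 8.0]
grip_width: 0.0624
grasp_force: 63.3
```

```bash
python3 -c "
from h import *
o=bot.get_obs();print(o['grip_width'],o['grasp_force'],o['ft_force'])
plan([(394,-356,100,150),(469,-244.3,100,95)])"
```

```text
0.06238975541346044 63.308569119346885 [-1.43621345 -0.05643069  8.00910187]
now [ 395.4 -357.2    3.1  150. ] tilt z [ 0.003 -0.003 -1.   ]
-> (394, -356, 100, 150) dx -0.6 dy -1.8 dz -96.9 twist 0.0
-> (469, -244.3, 100, 95) dx 120.8 dy -59.2 dz -0.0 twist -55.0
```

>>> carry_out(plan=[{"dx": 0, "dy": 0, "dz": -15, "twist": 0, "fingers": 1}, {"dx": 0, "dy": 0, "dz": -40, "twist": 0, "fingers": 1}, {"dx": 0, "dy": 0, "dz": -70, "twist": 0, "fingers": 1}, {"dx": 0, "dy": 0, "dz": -90, "twist": 0, "fingers": 1}, {"dx": 0, "dy": 0, "dz": -95, "twist": 0, "fingers": 1}])

```text
clock: 22.42
eef_pos: [0.3965, -0.358, 0.1003]
tool_rot: [0.966, 0.259, 0.002, 0.003]
ft_force: [0.2, -1.2, -1.3]
grip_width: 0.063
grasp_force: 66.1
```

>>> carry_out(plan=[{"dx": 20, "dy": -10, "dz": 0, "twist": -5, "fingers": 1}, {"dx": 45, "dy": -22, "dz": 0, "twist": -11, "fingers": 1}, {"dx": 75, "dy": -37, "dz": 0, "twist": -17, "fingers": 1}, {"dx": 100, "dy": -49, "dz": 0, "twist": -23, "fingers": 1}, {"dx": 120, "dy": -59, "dz": 0, "twist": -29, "fingers": 1}])

```text
clock: 22.83
eef_pos: [0.469, -0.243, 0.095]
tool_rot: [0.869, 0.495, -0.0, -0.001]
ft_force: [0.0, 0.1, -1.2]
grip_width: 0.0628
grasp_force: 66.1
```

>>> carry_out(plan=[{"dx": 0, "dy": 0, "dz": 0, "twist": -6, "fingers": 1}, {"dx": 0, "dy": 0, "dz": 0, "twist": -12, "fingers": 1}, {"dx": 0, "dy": 0, "dz": 0, "twist": -18, "fingers": 1}, {"dx": 0, "dy": 0, "dz": 0, "twist": -24, "fingers": 1}, {"dx": 0, "dy": 0, "dz": 0, "twist": -26, "fingers": 1}])

```text
clock: 23.25
eef_pos: [0.4681, -0.2444, 0.0948]
tool_rot: [0.736, 0.677, -0.0, -0.001]
ft_force: [0.2, 0.1, -0.2]
grip_width: 0.0624
grasp_force: 66.1
```

>>> carry_out(plan=[{"dx": 0, "dy": 0, "dz": 0, "twist": 0, "fingers": 1}, {"dx": 0, "dy": 0, "dz": 0, "twist": 0, "fingers": 1}, {"dx": 0, "dy": 0, "dz": 10, "twist": 0, "fingers": 1}, {"dx": 0, "dy": 0, "dz": 15, "twist": 0, "fingers": 1}, {"dx": 0, "dy": 0, "dz": 15, "twist": 0, "fingers": 1}])

```text
clock: 23.67
eef_pos: [0.4673, -0.2443, 0.0788]
tool_rot: [0.737, 0.676, -0.001, -0.002]
ft_force: [-0.2, 0.3, -0.8]
grip_width: 0.0626
grasp_force: 66.1
```

```bash
python3 -c "
from h import *
o=bot.get_obs();print(o['grip_width'],o['grasp_force'],o['ft_force'])
plan([(469,-244.3,24,95)])"
```

```text
0.06263522191878411 66.06923319660382 [-0.23004083  0.27753178 -0.75026349]
now [ 467.3 -244.3   78.8   95. ] tilt z [-0.003  0.002 -1.   ]
-> (469, -244.3, 24, 95) dx 0.1 dy 1.7 dz 54.8 twist -0.0
```

>>> carry_out(plan=[{"dx": 0, "dy": 0, "dz": 10, "twist": 0, "fingers": 1}, {"dx": 0, "dy": 0, "dz": 22, "twist": 0, "fingers": 1}, {"dx": 0, "dy": 0, "dz": 34, "twist": 0, "fingers": 1}, {"dx": 0, "dy": 0, "dz": 44, "twist": 0, "fingers": 1}, {"dx": 0, "dy": 0, "dz": 51, "twist": 0, "fingers": 1}])

```text
clock: 24.08
eef_pos: [0.468, -0.2446, 0.0283]
tool_rot: [0.737, 0.676, -0.0, -0.001]
ft_force: [-0.3, 0.1, -1.0]
grip_width: 0.0628
grasp_force: 66.1
```

>>> carry_out(plan=[{"dx": 0, "dy": 0, "dz": 1, "twist": 0, "fingers": 1}, {"dx": 0, "dy": 0, "dz": 2, "twist": 0, "fingers": 1}, {"dx": 0, "dy": 0, "dz": 3, "twist": 0, "fingers": 1}, {"dx": 0, "dy": 0, "dz": 4, "twist": 0, "fingers": 1}, {"dx": 0, "dy": 0, "dz": 4, "twist": 0, "fingers": 1}])

```text
clock: 24.5
eef_pos: [0.4691, -0.2452, 0.0263]
tool_rot: [0.737, 0.676, 0.0, 0.0]
ft_force: [-0.7, -0.3, -1.2]
grip_width: 0.0627
grasp_force: 66.1
```

```bash
python3 -c "
from h import *
c=shot('side','s12');o=bot.get_obs();print(o['grip_width'],o['ft_force'])
plan([(469,-244.3,24,95)])"
```

```text
0.06287988165165713 [ 0.44645876 -0.03641338 -0.32836705]
now [ 469.  -245.2   26.3   95. ] tilt z [ 0.001 -0.    -1.   ]
-> (469, -244.3, 24, 95) dx 0.9 dy -0.1 dz 2.3 twist 0.0
```

>>> carry_out(plan=[{"dx": 0, "dy": 0, "dz": 1, "twist": 0, "fingers": 1}, {"dx": 0, "dy": 0, "dz": 2, "twist": 0, "fingers": 1}, {"dx": 0, "dy": 0, "dz": 2, "twist": 0, "fingers": 1}, {"dx": 0, "dy": 0, "dz": 2, "twist": 0, "fingers": 1}, {"dx": 0, "dy": 0, "dz": 2, "twist": 0, "fingers": -1}])

```text
clock: 24.97
eef_pos: [0.4692, -0.2452, 0.0247]
tool_rot: [0.737, 0.676, 0.0, 0.001]
ft_force: [-0.1, -0.7, -0.8]
grip_width: 0.073
grasp_force: 0.0
```

>>> carry_out(plan=[{"dx": 0, "dy": 0, "dz": 0, "twist": 0, "fingers": -1}, {"dx": 0, "dy": 0, "dz": 0, "twist": 0, "fingers": -1}, {"dx": 0, "dy": 0, "dz": 0, "twist": 0, "fingers": -1}, {"dx": 0, "dy": 0, "dz": 0, "twist": 0, "fingers": -1}, {"dx": 0, "dy": 0, "dz": 0, "twist": 0, "fingers": -1}])

```text
clock: 25.38
eef_pos: [0.4687, -0.245, 0.0237]
tool_rot: [0.737, 0.676, -0.0, -0.0]
ft_force: [0.0, -0.8, 0.1]
grip_width: 0.0854
grasp_force: 0.0
```

>>> carry_out(plan=[{"dx": 0, "dy": 0, "dz": -10, "twist": 0, "fingers": -1}, {"dx": 0, "dy": 0, "dz": -35, "twist": 0, "fingers": -1}, {"dx": 0, "dy": 0, "dz": -70, "twist": 0, "fingers": -1}, {"dx": 0, "dy": 0, "dz": -105, "twist": 0, "fingers": -1}, {"dx": 0, "dy": 0, "dz": -140, "twist": 0, "fingers": -1}])

```text
clock: 25.8
eef_pos: [0.4683, -0.2448, 0.166]
tool_rot: [0.737, 0.676, -0.0, -0.0]
ft_force: [0.4, 0.1, 0.4]
grip_width: 0.085
grasp_force: 0.0
```

>>> carry_out(plan=[{"dx": 0, "dy": -35, "dz": 0, "twist": 0, "fingers": -1}, {"dx": 0, "dy": -70, "dz": 0, "twist": 0, "fingers": -1}, {"dx": 0, "dy": -110, "dz": 0, "twist": 0, "fingers": -1}, {"dx": 0, "dy": -145, "dz": 0, "twist": 0, "fingers": -1}, {"dx": 0, "dy": -160, "dz": 0, "twist": 0, "fingers": -1}])

```text
clock: 26.22
eef_pos: [0.3051, -0.2297, 0.1643]
tool_rot: [0.738, 0.675, -0.001, -0.001]
ft_force: [-0.6, 1.1, 0.2]
grip_width: 0.0852
grasp_force: 0.0
```

```bash
python3 -c "
from h import *
c=shot('side','s13');t=shot('top','t13')
print(bot.get_obs()['eef_pos'])
def f(i,u0,v0): return cv2.resize(i[v0:v0+80,u0:u0+132,::-1],(396,240),interpolation=2)
a=np.hstack([f(t['image'],190,145),f(t['image'],320,145)])
b=cv2.resize(c['image'][130:230,250:418,::-1],(592,352));b=np.hstack([b,np.zeros((352,200,3),np.uint8)])
cv2.imwrite('pics/v13.png',np.vstack([a,b]))"
```

```text
[ 0.30693732 -0.23050798  0.16473432]
```

View pics/v13.png

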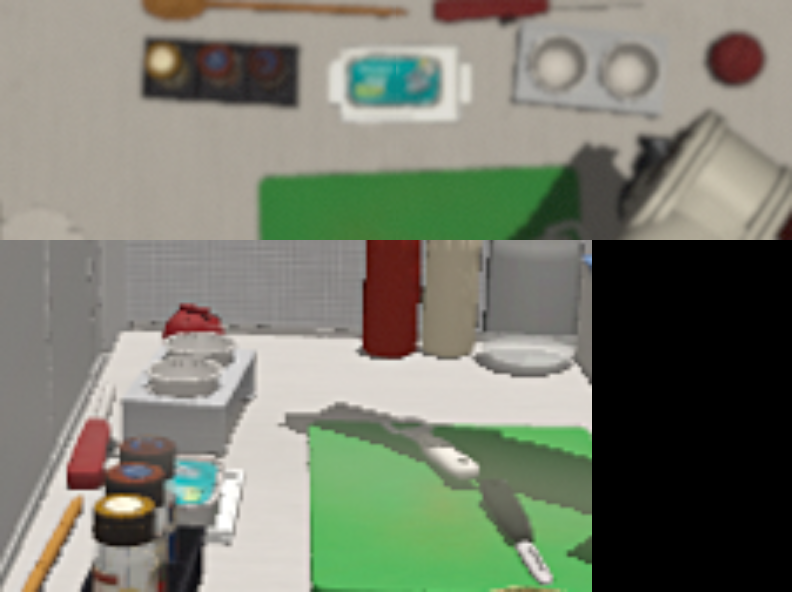

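All five are in their holders: caps at (163,62) and (271,68) either side of jar_home, tub at (395,80) in the tray, and cups at (555,63) and (629,70). A quick number check before handing in.

```bash
python3 -c "
from meas import *
c=dict(np.load('pics/t13.npz'))
I=cv2.resize(c['image'],None,fx=6,fy=6,interpolation=cv2.INTER_CUBIC)
m=cv2.inRange(cv2.cvtColor(I,cv2.COLOR_RGB2HSV),(75,90,0),(105,255,255));rect(c,m,.030,'tub')
g=lambda x,y,z,o:print(np.round(ray(c,(x+.5)/3-.5+o,(y+.5)/3-.5+145,z)[:2]*1000,1))
for x in(163,218,271): g(x,{163:62,218:64,271:68}[x],.1075,190)
g(555-396,63,.062,320);g(629-396,70,.062,320);g(735-396,58,.05,320)
"
```

```text
tub [459.6  12.1] [50.1 92.2] ang 0.2
[469.5 258.6]
[467.5 199.3]
[463.3 142.1]
[ 476.  -163.4]
[ 468.4 -245.7]
[ 483.9 -366.7]
```

```bash
python3 -c "
from workcell import job_done
print(job_done())"
```

```text
the job is handed in; nothing more can be done
None
```

I handed the job in at about 26 s of the 128 s allowed; the judge returned no verdict. My last pictures show both jars upright in the end bays, both cups level in the stand holes, and the tub lid up in the tray, with the first jar and the timer where they were.

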